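Push the cut vegetables off the board into the pan and close it

ROBOT

A 7-joint arm with a two-finger parallel gripper is mounted at the origin on the work surface. World frame = base frame: x ahead of the robot, y to its left, z up, the work surface at z = 0. Lengths are in mm, angles in rad, forces in N, time in s.
With the tool pointing down it reaches from about 350 to 900 mm from the base axis. Payload 7.2 kg.
Tool frame: the origin (TCP) lies on the centre line of the jaws, within the pads' length; the fingertips stand ctrl.tips_ahead ahead of it and the grasp point (between the pads) is the TCP (ctrl.tips_ahead is the distance from the TCP to the fingertips, in mm); x points along the fingers, z is the direction in which the jaws open and shut, and the axes are right-handed (so a half turn about x gives the same grasp; the last joint's range is limited). The gripper opens to 85 mm and grips with 20 to 120 N. Pads are 22 mm wide; open, the fingers measure 114 mm over their backs; the gripper's body (76 mm by 85 mm) begins 54 mm behind the grasp point. The pads swing forward as they close: fully open they stand 13 mm farther back than shut.
Start: joints at [-1.22, 0.411, -0.013, 1.596, 0.006, 1.134, -0.082], TCP at [254.174, 570.985, 250.297] pointing down, gripper open.
Joint ranges: [-2.95, 2.95], [-0.29, 1.99], [-1.47, 1.44], [0.14, 2.54], [-1.03, 4.17], [0.13, 1.85], [-2.86, 2.86]. Speed limits (rad/s): [2.39, 2.39, 3.01, 3.01, 3.14, 3.14, 3.14].

INTERFACE

Orientations are given as a unit quaternion [x, y, z, w].
In Python, from cell import sensors, imaging, ticket, ctrl gives the robot as it stands. The module is installed in compiled form; this text tells all that it offers.
- The arm moves only by the shell command python3 -m pendant 'ROWS' [OPENING] [FORCE]. ROWS is JSON, a list of rows, each an object of numbers: "x", "y", "z": the shift along the tool's x, y, z in mm; "rx", "ry", "rz": the turn, a rotation vector about the tool's x, y, z in rad. A call has 1 to 12 rows; each row shifts and turns the commanded pose from where the row before left it, along the tool's axes as they then stand; what a row does not reach is not made up. A row lasts 1/10 s, in which the tool goes at most 50 mm and 8.59 degrees, less where a joint would pass 70% of its speed; a pose out of reach is approached as far as the arm can. A call with a gripper value outside its range is refused whole. OPENING is the closure, from 0 (fully open) to 1 (shut), set as the call begins (- or left out, the last holds). The fingers move at their own pace and stop on an object; FORCE is the grip in N (left out, the last holds). Time passes only in rows, so rows that do not move let the fingers close. It gives the time, the measured TCP pose, the force and the opening at its end, in the units of the state.
- sensors.sense(): the state, without advancing time (a new reading comes with each control period).
- imaging.snapshot(name): name is "scene" or "top"; returns a dict with "pixels" (480x640x3 uint8, red, green, blue), "fx", "fy", "cx", "cy" (pixels), "D" ([k1, k2, p1, p2, k3] as OpenCV has them; the pictures are not rectified), "R" (3x3) and "t" (3): a world point X has camera coordinates R X + t. Camera axes: x right, y down, z forward; pixel columns grow to the right and rows downward; lengths in mm; the calibration is good to about 2 mm. A picture is of the moment at which its call begins. There is no depth.
- ticket.finish_job(): hands the job in, once; it reports no verdict.
The state is a dict: "t": time; "joint_positions": joint angles; "joint_velocities": joint speeds; "joint_torque": joint torques, N m; "tool_pos": TCP position; "orientation": TCP orientation; "ft_force": force on the tool from outside, world axes, zero at the start; "ft_torque": the same for the moment, N m; "gripper_width": opening from 0.0 (shut) to 1.0 (fully open).
Only numpy, scipy, OpenCV 4.12 (cv2) and the standard library are available. Lean on these libraries where they do the work, as an engineer would, in place of code of your own. Each camera call takes 0.05 s, during which the arm holds its last target.

TASK

Clear down the chopping board: lift the lid off the catch pan and lay it flat on the middle of the black rubber mat, then use the bench pusher to sweep every vegetable piece over the board's far edge into the pan, without touching the pieces with the gripper. Then stand the pusher back on its grey plate, put the lid back on so that it sits fully home on the pan, and leave the other kitchen things where they are.

Things in the scene. Friction and masses are not known exactly. Their poses are not given: they have to be found in the camera images.
- station: fixed prep station: white raised board on a steel stand, steel catch pan hung at its far edge. Sizes in mm. Origin on the counter under the board's middle; x points to the pan. Board top 150 above the counter, 210 (x) by 280 (y); lips 14 wide, 20 high along its two y sides (252 clear between); near (-x) and far (pan) edges open. The pan starts 8 beyond the far edge.
- board_top (a point): centre of the board's top face, axes as the station; the far edge is at x = +105, the near edge at -105
- pan_floor (a point): centre of the pan's inner floor (4 above the counter), axes as the station; the pan is 162 (x) by 265 (y) outside, walls 4 thick, 131 deep inside
- pan_rim (a point): centre of the pan's mouth at rim height, 15 below the board's top, axes as the station
- lid: the pan's loose aluminium lid, 350 g, on the pan at the start: plate 162 (x) by 265 (y) by 3 over an 8 deep plug, 142 by 245, that drops into the mouth; black upright grip bar on top, 20 thick (x), 90 long (y), 11 to 47 above the origin. Origin: centre of the plug's underside, z up; closed, it is 8 below the rim. Fits either way round.
- lid_mat: fixed black rubber mat on the counter, 280 (x) by 180 (y) by 4 thick, empty at the start; origin at the centre of its underside
- tool_tray: fixed flat grey plate on the counter where the pusher stands, 130 (x) by 170 (y) by 4 thick, no rim; origin at the centre of its underside
- pusher: hand tool, 300 g, stands by itself: upright steel plate 110 wide (y), 80 high, 4 thick, its front face 20 ahead (+x) of the origin; foot 4 thick reaching 24 behind the origin; black grip bar along the top, 20 thick (x from 0 to +20), 100 long (y), 76 to 112 above the underside. Origin on the underside; +x is the pushing side.
- piece0: cut block of squash, 60 (x) by 44 (y) by 34 high, about 85 g, on the board; origin at the centre of its underside as it starts. May be absent.
- piece1: thick round slice of white radish, diameter 60, 34 high, about 85 g, on the board; origin at the centre of its underside as it starts. May be absent.
- piece2: cut block of squash, 60 (x) by 44 (y) by 34 high, about 85 g, on the board; origin at the centre of its underside as it starts. May be absent.
- piece3: thick round slice of white radish, diameter 60, 34 high, about 85 g, on the board; origin at the centre of its underside as it starts. May be absent.
- piece4: cut block of squash, 60 (x) by 44 (y) by 34 high, about 85 g, on the board; origin at the centre of its underside as it starts. May be absent.
- piece5: thick round slice of white radish, diameter 60, 34 high, about 85 g, on the board; origin at the centre of its underside as it starts. May be absent.
- sauce_tub: small lidded white tub, 60 x 100 x 50 mm, a bystander that is to stay where it is; origin at the centre of its underside
- deli_tub: lidded white tub, 140 x 110 x 80 mm, a bystander that is to stay where it is; origin at the centre of its underside
- sauce_jar: round sauce jar, diameter 66, height 120 mm, a bystander that is to stay where it is; origin at the centre of its underside
- spice_can: steel can, diameter 72, height 100 mm, a bystander that is to stay where it is; origin at the centre of its underside
- steel_bowl: steel bowl, 110 across, height 50 mm, a bystander that is to stay where it is; origin at the centre of its underside

How it is judged:
By the outcome, as a careful person would: the job done as asked, in the order asked, and still so for the second after the job is handed in, with the robot touching nothing.
Of piece0, piece1, piece2, piece3, piece4, piece5 only 3 to 6 are there at a start; the rules pass over those that are not, and their reading is None.
At some moment in a run one of piece0, piece1, piece2, piece3, piece4, piece5 may be knocked a few centimetres aside while the robot is not near it.
Once in a run the grip may slacken for a moment while it holds something.
It also fails if it takes over 200 s, if anything falls off the work surface, if the arm or the gripper's body presses on something with over 40 N, if the wrist force passes 120 N, or if a joint passes its speed limit or range.

## Working session

There is one attempt and no reset: what is moved stays moved. The work goes in short steps, Python scripts to look and compute and a shell command to move; the robot and the scene stay as the last step left them, time stands still between calls to the robot, and variables do not carry over. Pictures are saved under pics/ and viewed, and the job is handed in when it is done.

```bash
ls; mkdir -p pics
python3 - <<'E'
from cell import sensors, imaging, ticket, ctrl
import cv2
s=sensors.sense()
for k,v in s.items(): print(k,v)
print(ctrl.tips_ahead)
for n in("scene","top"):
    c=imaging.snapshot(n)
    cv2.imwrite(f"pics/{n}0.png",c["pixels"][:,:,::-1])
    print(n,{k:(v.tolist() if hasattr(v,'tolist') else v) for k,v in c.items() if k!="pixels"})
E
```

```text
pics
t 0.0
joint_positions [-1.22019299  0.41191206 -0.01274161  1.59705512  0.00558724  1.134274
 -0.08220275]
joint_velocities [ 4.55648535e-05 -6.04434495e-04  6.92516605e-05 -1.86057340e-03
 -1.12793973e-04  1.68282571e-03 -2.53683523e-03]
joint_torque [-8.53413185e-04 -6.00640869e+01  6.81951754e-01 -2.99410808e+01
  1.37401666e-02  1.09128634e-02  6.04934684e-06]
tool_pos [253.99505947 570.55370812 249.44076089]
orientation [-0.38549034  0.59346652  0.38481609  0.59254642]
ft_force [ 0.57370968 -0.10623801 -0.31773966]
ft_torque [ 0.03334056 -0.0083354   0.00889271]
gripper_width 0.9999521833151392
19.0
scene {'fx': 521.3866353512997, 'fy': 521.3866353512997, 'cx': 316.86005357703664, 'cy': 242.3292650184494, 'D': [0.02562756932542955, 0.0, 0.0, 0.0, 0.0], 'R': [[-0.053411570084824944, 0.9984804160070342, -0.013566983138997048], [0.8553149702145711, 0.03873307589021892, -0.5166585434877948], [-0.5153479464477576, -0.03919958778485478, -0.8560840416744003]], 't': [38.5490016534392, -366.31267052324785, 1780.5297630153125]}
top {'fx': 542.5169834936888, 'fy': 542.5169834936888, 'cx': 317.7202460376257, 'cy': 236.36621860713848, 'D': [-0.08744501445056028, 0.0, 0.0, 0.0, 0.0], 'R': [[-0.06990711547622545, -0.9975453268082236, 0.004039327774309066], [-0.9722720492927683, 0.06722902856331452, -0.22398062389964388], [0.2231592645843644, -0.019585164832282113, -0.9745852266213858]], 't': [12.295477400837834, 519.4431429031636, 1247.8246646671685]}
```

View pics/scene0.png

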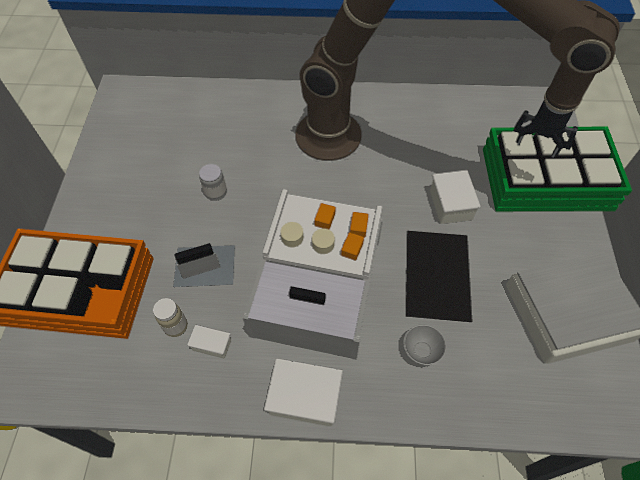

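View pics/top0.png

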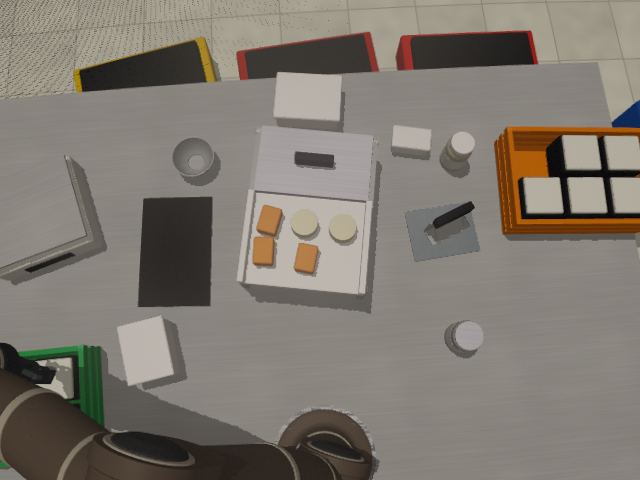

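```bash
cat > h.py <<'E'
import numpy as np, cv2, sys
from cell import sensors, imaging, ctrl
from scipy.spatial.transform import Rotation as Rn
def cam(n):
    c=imaging.snapshot(n); c['K']=np.array([[c['fx'],0,c['cx']],[0,c['fy'],c['cy']],[0,0,1]]);c['D']=np.array(c['D']);c['R']=np.array(c['R']);c['t']=np.array(c['t']);return c
def unp(c,px,z):
    u=cv2.undistortPoints(np.array(px,float).reshape(-1,1,2),c['K'],c['D']).reshape(-1,2)
    d=np.c_[u,np.ones(len(u))]@c['R']; o=-c['R'].T@c['t']
    s=(z-o[2])/d[:,2]; return (o+d*s[:,None])[:,:2]
def proj(c,P):
    return cv2.projectPoints(np.array(P,float).reshape(-1,1,3),cv2.Rodrigues(c['R'])[0],c['t'],c['K'],c['D'])[0].reshape(-1,2)
def crop(c,x0,y0,w,h,f,name):
    im=cv2.resize(c['pixels'][y0:y0+h,x0:x0+w,::-1],None,fx=f,fy=f,interpolation=cv2.INTER_CUBIC)
    for i in range(0,w,20):
        cv2.line(im,(i*f,0),(i*f,6),(0,0,255),1); cv2.putText(im,str(x0+i),(i*f,16),0,.35,(0,0,255),1)
    for i in range(0,h,20):
        cv2.line(im,(0,i*f),(6,i*f),(0,0,255),1); cv2.putText(im,str(y0+i),(8,i*f+4),0,.35,(0,0,255),1)
    cv2.imwrite('pics/'+name,im)
def st():
    s=sensors.sense();print('t',round(s['t'],2),'p',s['tool_pos'].round(1) if hasattr(s['tool_pos'],'round') else s['tool_pos'],'F',np.round(s['ft_force'],1),'w',round(s['gripper_width'],3));M=Rn.from_quat(s['orientation']).as_matrix();print('R',M.round(3).tolist());return s,M
E
python3 - <<'E'
from h import *
c=cam('top')
crop(c,230,115,160,190,4,'t1.png')
crop(c,395,190,100,80,7,'t2.png')
crop(c,130,180,100,140,4,'t3.png')
st()
E
```

```text
t 0.15 p [254.  570.6 249.6] F [ 0.5 -0.8  0.9] w 0.996
R [[-0.0, -0.914, 0.407], [-0.001, 0.407, 0.914], [-1.0, -0.0, -0.001]]
```

View pics/t1.png

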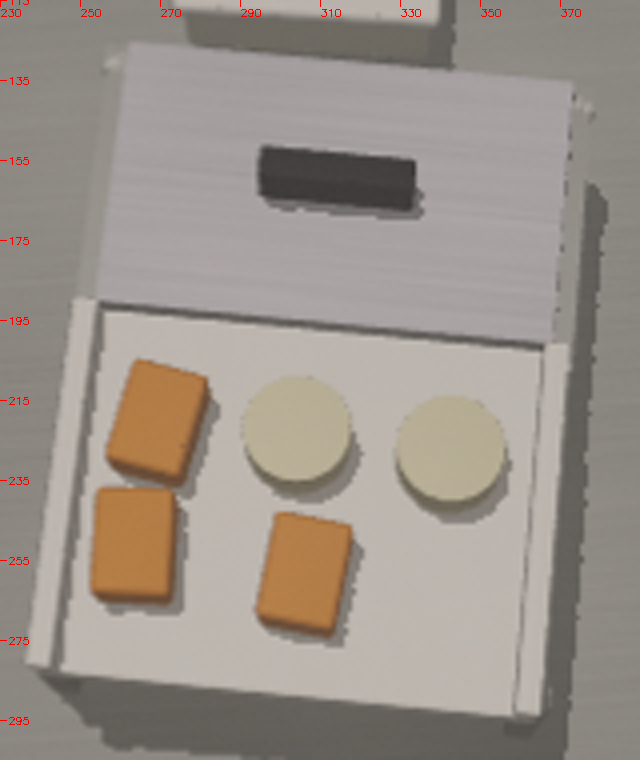

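View pics/t2.png

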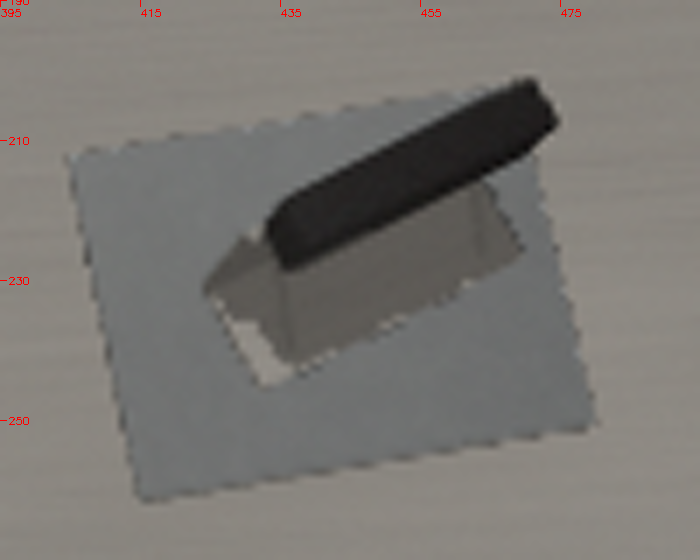

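View pics/t3.png

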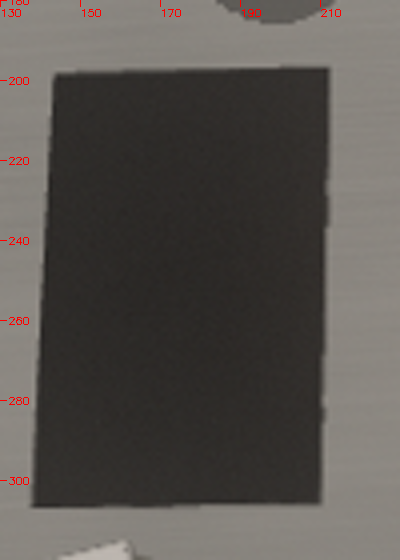

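Run:
```python
from h import *
c=cam('top')
print('cam',-c['R'].T@c['t'])
def q(pts,x0,y0,f,z,n):
    P=unp(c,[(x0+a/f,y0+b/f) for a,b in pts],z); print(n,P.round(1).tolist()); return P
B=q([(27,663),(540,717),(569,343),(75,298)],230,115,4,170,'board nl nr fr fl')
print(B.mean(0)); d=B[3]-B[0]+B[2]-B[1]; print('yaw',np.degrees(np.arctan2(d[1],d[0])),[np.linalg.norm(B[i]-B[i-1]).round(1) for i in range(4)])
q([(128,42),(575,80)],230,115,4,138,'lid far corners')
q([(262,146),(416,161),(411,210),(258,195)],230,115,4,174,'lidbar')
M=q([(53,74),(329,67),(320,502),(33,507)],130,180,4,4,'mat'); print(M.mean(0)); d=M[0]-M[3]+M[1]-M[2];print(np.degrees(np.arctan2(d[1],d[0])),[np.linalg.norm(M[i]-M[i-1]).round(1) for i in range(4)])
T=q([(72,160),(143,500),(595,425)],395,190,7,4,'tray');print((T[0]+T[2])/2); d=T[0]-T[1];print(np.degrees(np.arctan2(d[1],d[0])),np.linalg.norm(d),np.linalg.norm(T[1]-T[2]))
q([(525,80),(280,200)],395,190,7,116,'pushbar far/top edge')
c=cam('scene'); crop(c,160,225,90,70,8,'s2.png'); crop(c,235,180,160,180,4,'s1.png')
```

```text
cam [ 227.4359559     1.78248987 1332.40701736]
board nl nr fr fl [[407.5, 159.9], [359.2, -114.1], [566.7, -148.9], [612.1, 125.4]]
[486.35615746   5.60113079]
yaw -9.55392096444547 [np.float64(207.5), np.float64(278.2), np.float64(210.4), np.float64(278.1)]
lid far corners [[780.3, 91.2], [737.8, -172.0]]
lidbar [[694.0, 15.1], [678.9, -71.7], [649.7, -66.6], [664.6, 19.2]]
mat [[662.4, 416.3], [654.2, 237.5], [376.4, 250.6], [384.6, 428.6]]
[519.41406332 333.25323787]
-2.6153731811692724 [np.float64(278.0), np.float64(179.0), np.float64(278.1), np.float64(178.2)]
tray [[577.5, -251.6], [450.8, -263.7], [466.4, -430.4]]
[ 521.93795997 -340.98220653]
5.442769261360343 127.28841994257657 167.4249180611593
pushbar far/top edge [[565.5, -386.4], [529.6, -298.3]]
```

View pics/s2.png

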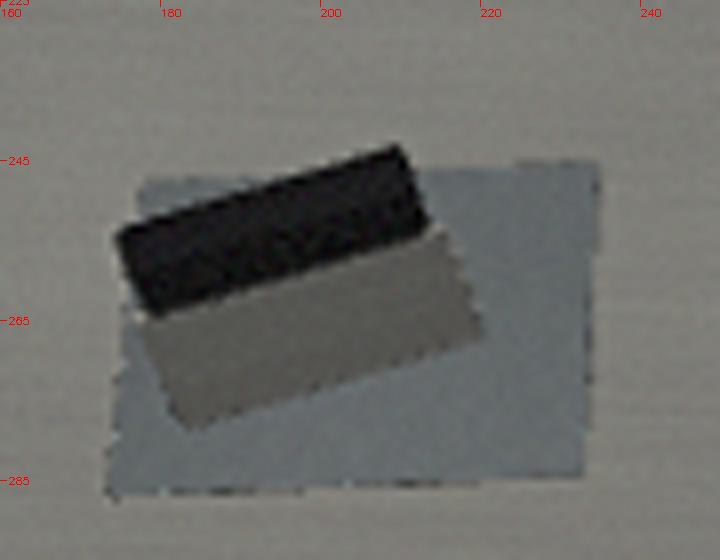

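View pics/s1.png

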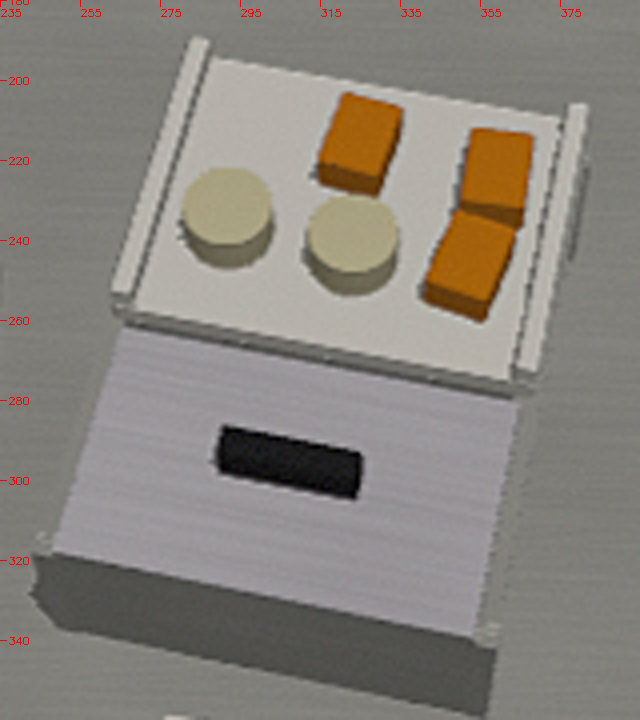

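```bash
cat >> h.py <<'E'
from scipy.optimize import least_squares
def pose(p,L):
    a=p[2];L=np.array(L,float);return np.c_[p[0]+np.cos(a)*L[:,0]-np.sin(a)*L[:,1],p[1]+np.sin(a)*L[:,0]+np.cos(a)*L[:,1],L[:,2]]
def fit(obs,p0):
    f=lambda p:np.concatenate([(proj(c,pose(p,L))-np.array(px)).ravel() for c,L,px in obs])
    r=least_squares(f,p0,loss='soft_l1'); print('fit',r.x[:2].round(1),'yaw',np.degrees(r.x[2]).round(2),r.x[2].round(4)); print(f(r.x).reshape(-1,2).round(1).tolist());return r.x
E
python3 - <<'E'
from h import *
s=cam('scene');t=cam('top')
f=lambda P,x,y,k:[(x+a/k,y+b/k) for a,b in P]
print('pusher');fit([(s,[(0,-50,116),(0,50,116),(20,50,80),(20,-50,80),(20,-55,4),(20,55,4)],f([(118,235),(400,145),(430,222),(158,315),(190,430),(482,338)],160,225,8)),
 (t,[(20,-50,116),(0,50,80)],f([(530,80),(290,270)],395,190,7))],[530,-345,.38])
print('board');fit([(s,[(-105,-140,170),(105,-140,170),(-105,140,170),(105,140,170)],f([(193,38),(117,292),(588,105),(540,372)],235,180,4)),
(t,[(-105,140,170),(-105,-140,170),(105,-140,170),(105,140,170)],f([(27,663),(540,717),(569,343),(75,298)],230,115,4))],[486,5.6,-.167])
print('lid');fit([(s,[(-10,-45,174),(-10,45,174),(10,45,138),(10,-45,138)],f([(224,425),(362,453),(355,499),(217,471)],235,180,4)),
(t,[(10,45,174),(10,-45,174)],f([(262,146),(416,161)],230,115,4))],[677,-27,-.167])
print('mat');fit([(t,[(140,90,4),(140,-90,4),(-140,-90,4),(-140,90,4)],f([(53,74),(329,67),(320,502),(33,507)],130,180,4)),
(s,[(-140,-90,4),(-140,90,4),(140,90,4),(140,-90,4)],[(407,231),(467,233),(472,321),(406,316)])],[519,333,-.045])
print('tray');fit([(t,[(65,85,4),(-65,85,4),(-65,-85,4)],f([(72,160),(143,500),(595,425)],395,190,7)),
(s,[(65,-85,4),(65,85,4),(-65,85,4)],f([(105,495),(583,475),(600,162)],160,225,8))],[522,-341,.095])
E
```

```text
pusher
fit [ 530.3 -349.1] yaw 22.53 0.3932
[[-0.9, -1.5], [-0.0, -1.1], [0.3, 1.8], [-1.2, 0.9], [-0.6, -0.2], [0.3, -0.2], [-0.4, -1.0], [-1.8, 1.2]]
board
fit [487.4   7.2] yaw -9.56 -0.1669
[[-0.9, -1.0], [-2.4, -0.7], [-0.1, -0.5], [-1.1, -0.4], [-1.3, 0.2], [-0.4, -0.6], [-0.3, -0.4], [-1.1, -0.8]]
lid
fit [677.4 -24.9] yaw -10.39 -0.1813
[[-0.9, -1.5], [-0.0, -1.1], [-0.1, 0.7], [-0.3, 0.3], [-1.1, -0.5], [-0.3, -0.1]]
mat
fit [519.4 334.5] yaw -2.44 -0.0427
[[-0.8, -0.2], [-0.4, -0.4], [0.0, 0.3], [-0.7, 0.6], [-1.1, -1.1], [-0.4, 1.4], [-0.0, 0.5], [-0.9, -0.1]]
tray
fit [ 523.5 -339.5] yaw 5.64 0.0984
[[-1.3, -0.8], [-0.9, 0.2], [0.0, -0.3], [-0.6, -0.3], [-0.4, -0.7], [-0.8, -0.6]]
```

```bash
python3 -m pendant '[{"y":-42,"z":-24.8},{"y":-42,"z":-24.8},{"y":-42,"z":-24.8},{"y":-42,"z":-24.8},{"y":-42,"z":-24.8},{"y":-42,"z":-24.8},{"y":-42,"z":-24.8},{"y":-42,"z":-24.8},{"y":-42,"z":-24.8},{"y":-42,"z":-24.8},{"y":-42,"z":-24.8},{"y":-42,"z":-24.8}]' 0; python3 -m pendant '[{"y":-42,"z":-24.8},{"y":-42,"z":-24.8},{"y":-42,"z":-24.8},{"rx":0.146},{"rx":0.146},{"rx":0.146},{"rx":0.146},{"rx":0.146},{"rx":0.146},{"rx":0.146},{"rx":0.146},{"rx":0.146}]'
cat >> h.py <<'E'
def goal(p,zang,tilt=True):
    "delta from current to TCP p with tool x down, tool z at angle zang deg (mod 180)"
    s,M=st(); d=M.T@(np.array(p)-s['tool_pos']); 
    a=np.radians(zang); best=None
    for k in (0,np.pi):
        z=np.array([np.cos(a+k),np.sin(a+k),0]);x=np.array([0,0,-1.]);G=np.c_[x,np.cross(z,x),z]
        r=Rn.from_matrix(M.T@G).as_rotvec()
        print('shift',d.round(1),'rot',r.round(4),'j7',round(s['joint_positions'][6],2))
E
python3 -c "
from h import *
goal([678,-25.5,162],-9.56)"
```

```text
t 0.35 p [254.1 570.9 250.1] F [ 0.9  0.1 -0.1] w 1.002
R [[-0.0, -0.914, 0.407], [-0.0, 0.407, 0.914], [-1.0, -0.0, -0.0]]
shift [  88.2 -629.8 -372.5] rot [ 1.3189e+00 -3.0000e-04  2.0000e-04] j7 -0.08
shift [  88.2 -629.8 -372.5] rot [-1.8227e+00 -3.0000e-04 -3.0000e-04] j7 -0.08schema error: expected keys x, y, z, rx, ry, rz
schema error: expected keys x, y, z, rx, ry, rz
```

```bash
python3 -m pendant '[{"x":0,"y":-42,"z":-24.8,"rx":0,"ry":0,"rz":0},{"x":0,"y":-42,"z":-24.8,"rx":0,"ry":0,"rz":0},{"x":0,"y":-42,"z":-24.8,"rx":0,"ry":0,"rz":0},{"x":0,"y":-42,"z":-24.8,"rx":0,"ry":0,"rz":0},{"x":0,"y":-42,"z":-24.8,"rx":0,"ry":0,"rz":0},{"x":0,"y":-42,"z":-24.8,"rx":0,"ry":0,"rz":0},{"x":0,"y":-42,"z":-24.8,"rx":0,"ry":0,"rz":0},{"x":0,"y":-42,"z":-24.8,"rx":0,"ry":0,"rz":0},{"x":0,"y":-42,"z":-24.8,"rx":0,"ry":0,"rz":0},{"x":0,"y":-42,"z":-24.8,"rx":0,"ry":0,"rz":0},{"x":0,"y":-42,"z":-24.8,"rx":0,"ry":0,"rz":0},{"x":0,"y":-42,"z":-24.8,"rx":0,"ry":0,"rz":0}]' 0; python3 -m pendant '[{"x":0,"y":-42,"z":-24.8,"rx":0,"ry":0,"rz":0},{"x":0,"y":-42,"z":-24.8,"rx":0,"ry":0,"rz":0},{"x":0,"y":-42,"z":-24.8,"rx":0,"ry":0,"rz":0},{"x":0,"y":0,"z":0,"rx":0.146,"ry":0,"rz":0},{"x":0,"y":0,"z":0,"rx":0.146,"ry":0,"rz":0},{"x":0,"y":0,"z":0,"rx":0.146,"ry":0,"rz":0},{"x":0,"y":0,"z":0,"rx":0.146,"ry":0,"rz":0},{"x":0,"y":0,"z":0,"rx":0.146,"ry":0,"rz":0},{"x":0,"y":0,"z":0,"rx":0.146,"ry":0,"rz":0},{"x":0,"y":0,"z":0,"rx":0.146,"ry":0,"rz":0},{"x":0,"y":0,"z":0,"rx":0.146,"ry":0,"rz":0},{"x":0,"y":0,"z":0,"rx":0.146,"ry":0,"rz":0}]'
python3 -c "
from h import *
goal([678,-25.5,162],-9.56)"
```

```text
t: 1.55
tool_pos: [594.5, 92.5, 250.6]
orientation: [-0.385, 0.593, 0.385, 0.593]
ft_force: [0.9, -0.2, -0.0]
gripper_width: 1.0
t: 2.75
tool_pos: [678.4, -24.9, 250.2]
orientation: [0.059, 0.705, -0.059, 0.705]
ft_force: [0.9, 0.3, 0.5]
gripper_width: 1.0
t 2.75 p [678.4 -24.9 250.2] F [0.9 0.3 0.5] w 1.0
R [[-0.0, 0.167, 0.986], [0.0, 0.986, -0.167], [-1.0, 0.0, -0.0]]
shift [88.2 -0.7 -0.3] rot [-0.0009 -0.0001 -0.0001] j7 0.05
shift [88.2 -0.7 -0.3] rot [ 3.1407e+00 -2.0000e-04  2.0000e-04] j7 0.05
```

```bash
python3 -m pendant '[{"x":30,"y":0,"z":0,"rx":0,"ry":0,"rz":0},{"x":30,"y":0,"z":0,"rx":0,"ry":0,"rz":0},{"x":20,"y":0,"z":0,"rx":0,"ry":0,"rz":0},{"x":7,"y":0,"z":0,"rx":0,"ry":0,"rz":0},{"x":0,"y":0,"z":0,"rx":0,"ry":0,"rz":0}]' 0;  python3 -m pendant '[{"x":0,"y":0,"z":0,"rx":0,"ry":0,"rz":0},{"x":0,"y":0,"z":0,"rx":0,"ry":0,"rz":0},{"x":0,"y":0,"z":0,"rx":0,"ry":0,"rz":0},{"x":0,"y":0,"z":0,"rx":0,"ry":0,"rz":0},{"x":0,"y":0,"z":0,"rx":0,"ry":0,"rz":0},{"x":0,"y":0,"z":0,"rx":0,"ry":0,"rz":0},{"x":0,"y":0,"z":0,"rx":0,"ry":0,"rz":0},{"x":0,"y":0,"z":0,"rx":0,"ry":0,"rz":0},{"x":0,"y":0,"z":0,"rx":0,"ry":0,"rz":0},{"x":0,"y":0,"z":0,"rx":0,"ry":0,"rz":0}]' 1 100
```

```text
t: 3.25
tool_pos: [678.0, -24.9, 162.5]
orientation: [0.057, 0.705, -0.057, 0.704]
ft_force: [0.1, 0.4, 0.2]
gripper_width: 1.0
t: 4.25
tool_pos: [678.7, -25.1, 164.1]
orientation: [0.057, 0.704, -0.057, 0.705]
ft_force: [-1.6, 0.8, 6.4]
gripper_width: 0.219
```

```bash
python3 -m pendant '[{"x":-5,"y":0,"z":0,"rx":0,"ry":0,"rz":0},{"x":-10,"y":0,"z":0,"rx":0,"ry":0,"rz":0},{"x":-20,"y":0,"z":0,"rx":0,"ry":0,"rz":0},{"x":-30,"y":0,"z":0,"rx":0,"ry":0,"rz":0},{"x":-30,"y":0,"z":0,"rx":0,"ry":0,"rz":0},{"x":-15,"y":0,"z":0,"rx":0,"ry":0,"rz":0},{"x":0,"y":0,"z":0,"rx":0,"ry":0,"rz":0}]'
python3 -c "
from h import *
goal([519.4,334,43],87.5)
c=cam('scene');cv2.imwrite('pics/l1.png',c['pixels'][:,:,::-1])"
```

```text
t: 4.95
tool_pos: [679.4, -25.4, 275.7]
orientation: [0.057, 0.703, -0.057, 0.706]
ft_force: [0.4, -0.6, -4.0]
gripper_width: 0.215
t 4.95 p [679.4 -25.4 275.7] F [ 0.4 -0.6 -4. ] w 0.215
R [[0.004, 0.161, 0.987], [0.0, 0.987, -0.161], [-1.0, 0.001, 0.004]]
shift [ 232.1  328.7 -216.8] rot [-1.6892  0.0036  0.0027] j7 0.04
shift [ 232.1  328.7 -216.8] rot [ 1.4524  0.0026 -0.0035] j7 0.04
```

View pics/l1.png

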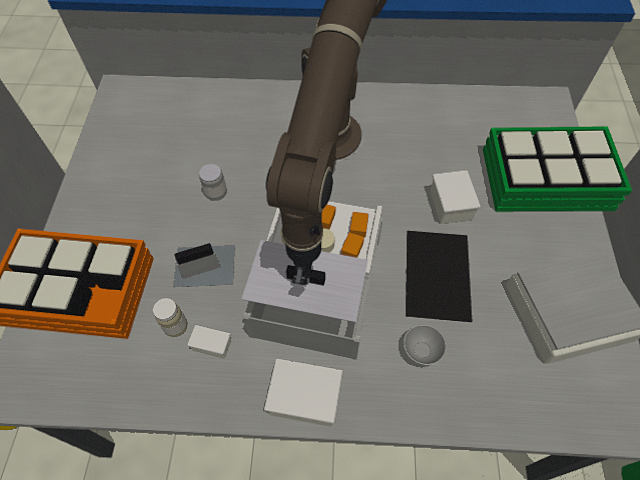

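```bash
python3 -m pendant '[{"x":0,"y":36.5,"z":-24.1,"rx":0,"ry":0,"rz":0},{"x":0,"y":36.5,"z":-24.1,"rx":0,"ry":0,"rz":0},{"x":0,"y":36.5,"z":-24.1,"rx":0,"ry":0,"rz":0},{"x":0,"y":36.5,"z":-24.1,"rx":0,"ry":0,"rz":0},{"x":0,"y":36.5,"z":-24.1,"rx":0,"ry":0,"rz":0},{"x":0,"y":36.5,"z":-24.1,"rx":0,"ry":0,"rz":0},{"x":0,"y":36.5,"z":-24.1,"rx":0,"ry":0,"rz":0},{"x":0,"y":36.5,"z":-24.1,"rx":0,"ry":0,"rz":0},{"x":0,"y":36.5,"z":-24.1,"rx":0,"ry":0,"rz":0}]' ; python3 -m pendant '[{"x":0,"y":0,"z":0,"rx":-0.141,"ry":0,"rz":0},{"x":0,"y":0,"z":0,"rx":-0.141,"ry":0,"rz":0},{"x":0,"y":0,"z":0,"rx":-0.141,"ry":0,"rz":0},{"x":0,"y":0,"z":0,"rx":-0.141,"ry":0,"rz":0},{"x":0,"y":0,"z":0,"rx":-0.141,"ry":0,"rz":0},{"x":0,"y":0,"z":0,"rx":-0.141,"ry":0,"rz":0},{"x":0,"y":0,"z":0,"rx":-0.141,"ry":0,"rz":0},{"x":0,"y":0,"z":0,"rx":-0.141,"ry":0,"rz":0},{"x":0,"y":0,"z":0,"rx":-0.141,"ry":0,"rz":0},{"x":0,"y":0,"z":0,"rx":-0.141,"ry":0,"rz":0},{"x":0,"y":0,"z":0,"rx":-0.141,"ry":0,"rz":0},{"x":0,"y":0,"z":0,"rx":-0.141,"ry":0,"rz":0}]'
python3 -c "
from h import *
goal([519.4,334,43],87.5)
c=cam('top');cv2.imwrite('pics/l2.png',c['pixels'][:,:,::-1])"
```

```text
t: 5.9
tool_pos: [515.4, 335.3, 271.2]
orientation: [0.056, 0.706, -0.058, 0.704]
ft_force: [1.2, 0.1, -3.6]
gripper_width: 0.216
t: 7.1
tool_pos: [516.4, 333.6, 270.8]
orientation: [-0.491, 0.51, 0.491, 0.507]
ft_force: [-0.9, -1.1, -4.2]
gripper_width: 0.215
t 7.1 p [516.4 333.6 270.8] F [-0.9 -1.1 -4.2] w 0.215
R [[-0.003, -0.999, 0.035], [-0.002, 0.035, 0.999], [-1.0, 0.003, -0.002]]
shift [227.8  -3.7   1. ] rot [ 0.0089 -0.0023 -0.003 ] j7 0.94
shift [227.8  -3.7   1. ] rot [-3.1327  0.0048 -0.0035] j7 0.94
```

View pics/l2.png

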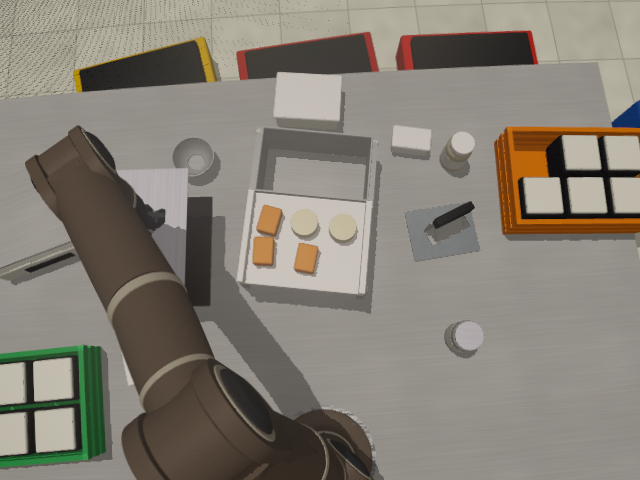

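```bash
python3 -c "
from h import *
c=cam('top')
print(unp(c,[(118,327),(162,317),(173,376),(127,383)],80).round(0).tolist())
print('bowl',unp(c,[(173,157),(194,182),(215,157)],50).round(0).tolist())
print('mat',pose([519.4,334,-.0427],[(-140,-90,0),(-140,90,0),(140,-90,0),(140,90,0)]).round(0).tolist(), 'lid',pose([519.4,334,-.0427],[(-132,-81,0),(-132,81,0),(132,-81,0),(132,81,0)]).round(0).tolist())
"
```

```text
[[332.0, 452.0], [348.0, 349.0], [214.0, 326.0], [204.0, 431.0]]
bowl [[752.0, 327.0], [681.0, 274.0], [744.0, 220.0]]
mat [[376.0, 250.0, 0.0], [383.0, 430.0, 0.0], [655.0, 238.0, 0.0], [663.0, 418.0, 0.0]] lid [[384.0, 259.0, 0.0], [391.0, 421.0, 0.0], [648.0, 247.0, 0.0], [655.0, 409.0, 0.0]]
```

```bash
python3 -m pendant '[{"x":20,"y":-3.5,"z":1,"rx":0.009,"ry":-0.002,"rz":-0.003},{"x":40,"y":0,"z":0,"rx":0,"ry":0,"rz":0},{"x":40,"y":0,"z":0,"rx":0,"ry":0,"rz":0},{"x":40,"y":0,"z":0,"rx":0,"ry":0,"rz":0},{"x":40,"y":0,"z":0,"rx":0,"ry":0,"rz":0},{"x":25,"y":0,"z":0,"rx":0,"ry":0,"rz":0},{"x":10,"y":0,"z":0,"rx":0,"ry":0,"rz":0},{"x":5,"y":0,"z":0,"rx":0,"ry":0,"rz":0},{"x":0,"y":0,"z":0,"rx":0,"ry":0,"rz":0}]'; python3 -c "
from h import *
goal([519.4,334,41],87.5)"
```

```text
t: 8.1
tool_pos: [521.7, 335.5, 53.4]
orientation: [-0.487, 0.511, 0.487, 0.514]
ft_force: [0.6, 0.5, -3.5]
gripper_width: 0.217
t 8.1 p [521.7 335.5  53.4] F [ 0.6  0.5 -3.5] w 0.217
R [[0.003, -0.999, 0.051], [0.002, 0.051, 0.999], [-1.0, -0.003, 0.002]]
shift [12.4  2.3 -1.6] rot [-0.0075  0.002   0.0031] j7 0.97
shift [12.4  2.3 -1.6] rot [ 3.1341e+00  4.9000e-03 -3.1000e-03] j7 0.97
```

```bash
python3 -m pendant '[{"x":4,"y":2,"z":-1.5,"rx":-0.007,"ry":0,"rz":0},{"x":3,"y":0,"z":0,"rx":0,"ry":0,"rz":0},{"x":2,"y":0,"z":0,"rx":0,"ry":0,"rz":0},{"x":2,"y":0,"z":0,"rx":0,"ry":0,"rz":0},{"x":0,"y":0,"z":0,"rx":0,"ry":0,"rz":0}]';python3 -m pendant '[{"x":1.5,"y":0,"z":0,"rx":0,"ry":0,"rz":0},{"x":0,"y":0,"z":0,"rx":0,"ry":0,"rz":0}]'
```

```text
t: 8.6
tool_pos: [519.5, 334.0, 42.2]
orientation: [-0.489, 0.509, 0.489, 0.512]
ft_force: [-0.6, -0.2, -5.0]
gripper_width: 0.212
t: 8.8
tool_pos: [519.7, 334.1, 41.1]
orientation: [-0.489, 0.509, 0.489, 0.512]
ft_force: [-0.6, -0.8, -1.2]
gripper_width: 0.222
```

```bash
python3 -m pendant '[{"x":1,"y":0,"z":0,"rx":0,"ry":0,"rz":0},{"x":0,"y":0,"z":0,"rx":0,"ry":0,"rz":0}]'; python3 -m pendant '[{"x":0,"y":0,"z":0,"rx":0,"ry":0,"rz":0},{"x":0,"y":0,"z":0,"rx":0,"ry":0,"rz":0},{"x":0,"y":0,"z":0,"rx":0,"ry":0,"rz":0},{"x":0,"y":0,"z":0,"rx":0,"ry":0,"rz":0},{"x":0,"y":0,"z":0,"rx":0,"ry":0,"rz":0},{"x":0,"y":0,"z":0,"rx":0,"ry":0,"rz":0}]' 0; python3 -m pendant '[{"x":-20,"y":0,"z":0,"rx":0,"ry":0,"rz":0},{"x":-45,"y":0,"z":0,"rx":0,"ry":0,"rz":0},{"x":-45,"y":0,"z":0,"rx":0,"ry":0,"rz":0},{"x":-45,"y":0,"z":0,"rx":0,"ry":0,"rz":0},{"x":-45,"y":0,"z":0,"rx":0,"ry":0,"rz":0},{"x":0,"y":0,"z":0,"rx":0,"ry":0,"rz":0}]'
python3 -c "
from h import *
goal([541,-344.5,250],22.53)
c=cam('scene');cv2.imwrite('pics/l3.png',c['pixels'][:,:,::-1])"
```

```text
t: 9.0
tool_pos: [519.8, 334.2, 41.0]
orientation: [-0.489, 0.509, 0.489, 0.512]
ft_force: [-3.0, -2.0, 7.6]
gripper_width: 0.222
t: 9.6
tool_pos: [519.5, 334.0, 39.7]
orientation: [-0.489, 0.509, 0.489, 0.512]
ft_force: [-0.6, 0.6, 0.6]
gripper_width: 1.002
t: 10.2
tool_pos: [521.7, 335.2, 247.0]
orientation: [-0.49, 0.505, 0.488, 0.516]
ft_force: [0.9, 0.7, 0.2]
gripper_width: 0.997
t 10.2 p [521.7 335.2 247. ] F [0.9 0.7 0.2] w 0.997
R [[0.012, -0.999, 0.043], [0.009, 0.043, 0.999], [-1.0, -0.012, 0.009]]
shift [  -8.8  -48.7 -678.1] rot [1.1344 0.015  0.0051] j7 0.94
shift [  -8.8  -48.7 -678.1] rot [-2.0072 -0.0057  0.0169] j7 0.94
```

View pics/l3.png

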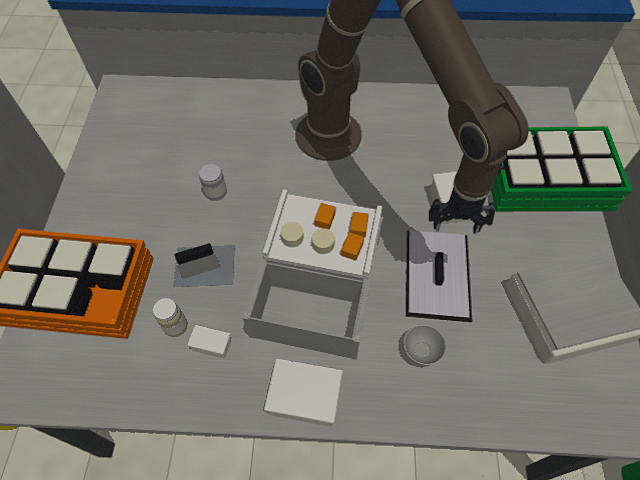

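```bash
python3 -m pendant '[{"x":0,"y":-3.5,"z":-48.4,"rx":0,"ry":0,"rz":0},{"x":0,"y":-3.5,"z":-48.4,"rx":0,"ry":0,"rz":0},{"x":0,"y":-3.5,"z":-48.4,"rx":0,"ry":0,"rz":0},{"x":0,"y":-3.5,"z":-48.4,"rx":0,"ry":0,"rz":0},{"x":0,"y":-3.5,"z":-48.4,"rx":0,"ry":0,"rz":0},{"x":0,"y":-3.5,"z":-48.4,"rx":0,"ry":0,"rz":0},{"x":0,"y":-3.5,"z":-48.4,"rx":0,"ry":0,"rz":0},{"x":0,"y":-3.5,"z":-48.4,"rx":0,"ry":0,"rz":0},{"x":0,"y":-3.5,"z":-48.4,"rx":0,"ry":0,"rz":0},{"x":0,"y":-3.5,"z":-48.4,"rx":0,"ry":0,"rz":0},{"x":0,"y":-3.5,"z":-48.4,"rx":0,"ry":0,"rz":0},{"x":0,"y":-3.5,"z":-48.4,"rx":0,"ry":0,"rz":0}]' ; python3 -m pendant '[{"x":0,"y":-3.5,"z":-48.4,"rx":0,"ry":0,"rz":0},{"x":0,"y":-3.5,"z":-48.4,"rx":0,"ry":0,"rz":0},{"x":0,"y":0,"z":0,"rx":0,"ry":0.015,"rz":0.005},{"x":0,"y":0,"z":0,"rx":0.142,"ry":0,"rz":0},{"x":0,"y":0,"z":0,"rx":0.142,"ry":0,"rz":0},{"x":0,"y":0,"z":0,"rx":0.142,"ry":0,"rz":0},{"x":0,"y":0,"z":0,"rx":0.142,"ry":0,"rz":0},{"x":0,"y":0,"z":0,"rx":0.142,"ry":0,"rz":0},{"x":0,"y":0,"z":0,"rx":0.142,"ry":0,"rz":0},{"x":0,"y":0,"z":0,"rx":0.142,"ry":0,"rz":0},{"x":0,"y":0,"z":0,"rx":0.142,"ry":0,"rz":0},{"x":0,"y":0,"z":0,"rx":0,"ry":0,"rz":0}]'
python3 -c "
from h import *
goal([540,-345,100],22.53)
c=cam('top');crop(c,230,115,160,190,4,'t4.png')"
```

```text
t: 11.45
tool_pos: [535.2, -250.1, 237.4]
orientation: [-0.489, 0.51, 0.49, 0.511]
ft_force: [1.2, 0.6, 0.3]
gripper_width: 1.0
t: 12.65
tool_pos: [538.4, -344.9, 237.0]
orientation: [-0.141, 0.696, 0.133, 0.691]
ft_force: [0.7, 0.5, -0.0]
gripper_width: 0.994
t 12.65 p [ 538.4 -344.9  237. ] F [ 0.7  0.5 -0. ] w 0.994
R [[-0.005, -0.38, 0.925], [-0.013, 0.925, 0.38], [-1.0, -0.01, -0.009]]
shift [137.    0.7   2.7] rot [-0.0032 -0.0094  0.0097] j7 1.18
shift [137.    0.7   2.7] rot [3.1383 0.0152 0.0148] j7 1.18
```

View pics/t4.png

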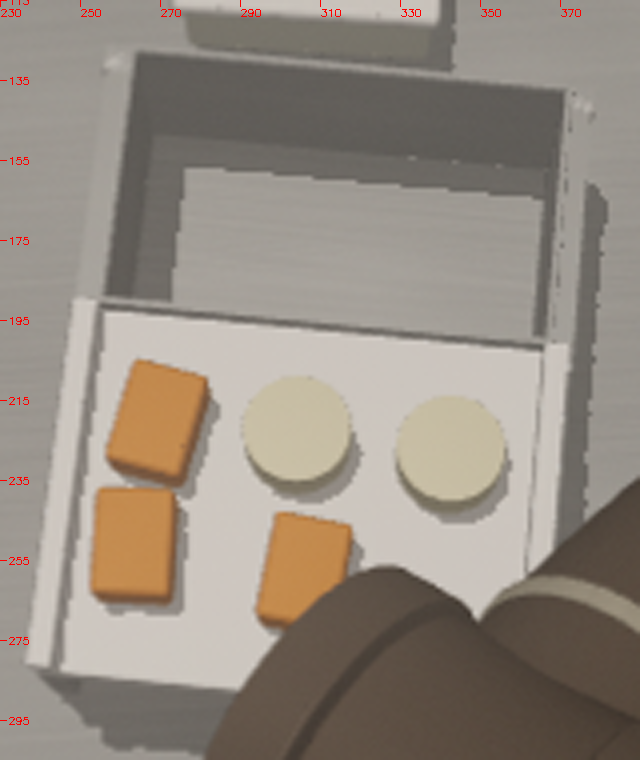

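```bash
python3 -m pendant '[{"x":30,"y":0.7,"z":2.7,"rx":-0.003,"ry":-0.009,"rz":0.01},{"x":40,"y":0,"z":0,"rx":0,"ry":0,"rz":0},{"x":35,"y":0,"z":0,"rx":0,"ry":0,"rz":0},{"x":20,"y":0,"z":0,"rx":0,"ry":0,"rz":0},{"x":10,"y":0,"z":0,"rx":0,"ry":0,"rz":0},{"x":0,"y":0,"z":0,"rx":0,"ry":0,"rz":0}]'; python3 -c "
from h import *
goal([540,-345,98],22.53)
c=cam('top');crop(c,395,170,100,100,6,'t5.png')
c=cam('scene');crop(c,160,205,90,90,6,'t6.png')"
```

```text
t: 13.3
tool_pos: [540.4, -343.8, 102.1]
orientation: [-0.139, 0.693, 0.14, 0.693]
ft_force: [-0.1, 0.2, 0.4]
gripper_width: 0.996
t 13.3 p [ 540.4 -343.8  102.1] F [-0.1  0.2  0.4] w 0.996
R [[-0.0, -0.387, 0.922], [0.001, 0.922, 0.387], [-1.0, 0.001, -0.0]]
shift [ 4.1 -0.9 -0.8] rot [ 0.0038 -0.0001 -0.0009] j7 1.28
shift [ 4.1 -0.9 -0.8] rot [-3.1378e+00  1.5000e-03 -1.0000e-04] j7 1.28
```

View pics/t6.png

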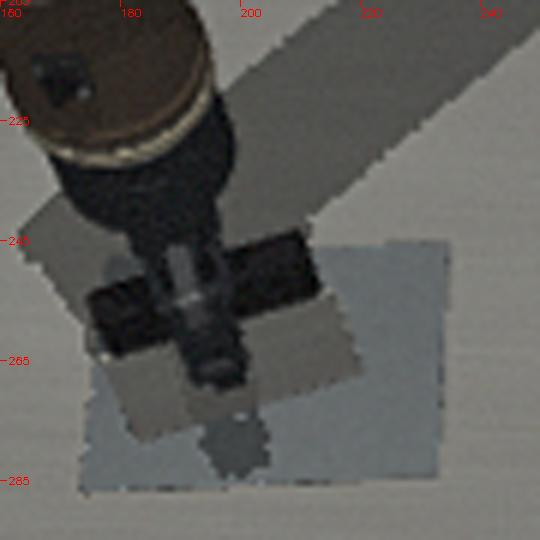

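```bash
python3 -m pendant '[{"x":4,"y":-1,"z":-0.8,"rx":0.004,"ry":0,"rz":0},{"x":0,"y":0,"z":0,"rx":0,"ry":0,"rz":0}]'; python3 -m pendant '[{"x":0,"y":0,"z":0,"rx":0,"ry":0,"rz":0},{"x":0,"y":0,"z":0,"rx":0,"ry":0,"rz":0},{"x":0,"y":0,"z":0,"rx":0,"ry":0,"rz":0},{"x":0,"y":0,"z":0,"rx":0,"ry":0,"rz":0},{"x":0,"y":0,"z":0,"rx":0,"ry":0,"rz":0},{"x":0,"y":0,"z":0,"rx":0,"ry":0,"rz":0},{"x":0,"y":0,"z":0,"rx":0,"ry":0,"rz":0},{"x":0,"y":0,"z":0,"rx":0,"ry":0,"rz":0},{"x":0,"y":0,"z":0,"rx":0,"ry":0,"rz":0},{"x":0,"y":0,"z":0,"rx":0,"ry":0,"rz":0}]' 1 120; python3 -m pendant '[{"x":-5,"y":0,"z":0,"rx":0,"ry":0,"rz":0},{"x":-20,"y":0,"z":0,"rx":0,"ry":0,"rz":0},{"x":-40,"y":0,"z":0,"rx":0,"ry":0,"rz":0},{"x":-40,"y":0,"z":0,"rx":0,"ry":0,"rz":0},{"x":-40,"y":0,"z":0,"rx":0,"ry":0,"rz":0},{"x":-35,"y":0,"z":0,"rx":0,"ry":0,"rz":0},{"x":0,"y":0,"z":0,"rx":0,"ry":0,"rz":0}]'
python3 -c "
from h import *
st()
c=cam('top');crop(c,395,150,100,100,6,'t5.png')
c=cam('scene');crop(c,160,185,90,90,6,'t6.png')"
```

```text
t: 13.6
tool_pos: [541.1, -345.8, 100.2]
orientation: [-0.138, 0.693, 0.137, 0.695]
ft_force: [0.7, 0.2, 0.4]
gripper_width: 0.996
t: 14.6
tool_pos: [540.8, -345.7, 99.9]
orientation: [-0.138, 0.693, 0.137, 0.694]
ft_force: [-2.0, -0.2, 5.3]
gripper_width: 0.22
t: 15.3
tool_pos: [542.0, -346.8, 284.5]
orientation: [-0.139, 0.691, 0.136, 0.696]
ft_force: [0.4, -1.2, -2.8]
gripper_width: 0.219
t 15.3 p [ 542.  -346.8  284.5] F [ 0.4 -1.2 -2.8] w 0.219
R [[0.009, -0.381, 0.925], [-0.003, 0.925, 0.381], [-1.0, -0.007, 0.007]]
```

View pics/t6.png

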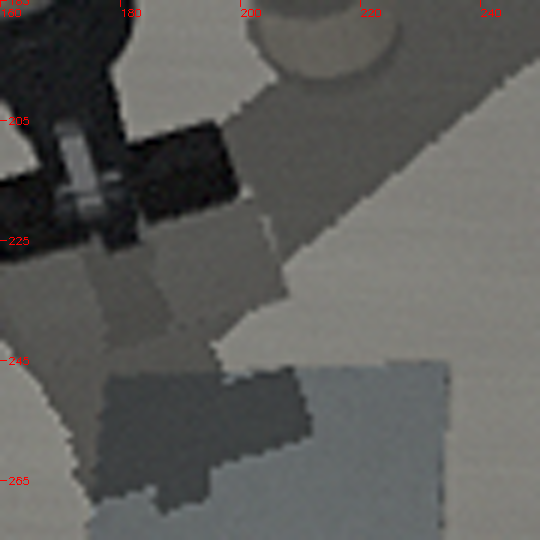

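```bash
cat >> h.py <<'E'
BD=np.array([487.2,6.8,-0.1669])
def toB(P):
    P=np.atleast_2d(P)-BD[:2]; a=BD[2]; return np.c_[np.cos(a)*P[:,0]+np.sin(a)*P[:,1],-np.sin(a)*P[:,0]+np.cos(a)*P[:,1]]
def toW(P):
    return pose(BD,np.c_[np.atleast_2d(P),np.zeros(len(np.atleast_2d(P)))])[:,:2]
E
python3 -c "
from h import *
c=cam('top')
P=unp(c,[(229.6+a/4,114.6+b/4) for a,b in [(160,418),(135,544),(305,570),(297,428),(450,448)]],184)
print(toB(P).round(0).tolist())
print('starts',[ (x,y,toW([x,y]).round(1).tolist()) for x,y in [(-120,66),(-120,0),(-120,-66)]])
goal([*toW([-120,66])[0],284],-9.56)
"
```

```text
[[36.0, 81.0], [-35.0, 87.0], [-40.0, -6.0], [38.0, 6.0], [35.0, -78.0]]
starts [(-120, 66, [[379.8, 91.8]]), (-120, 0, [[368.9, 26.7]]), (-120, -66, [[357.9, -38.3]])]
t 15.45 p [ 540.2 -344.5  278.2] F [ 0.4 -0.3 -3. ] w 0.223
R [[0.0, -0.382, 0.924], [0.001, 0.924, 0.382], [-1.0, 0.001, 0.001]]
shift [ -5.4 464.5  18.3] rot [ 5.583e-01  5.000e-04 -1.200e-03] j7 1.17
shift [ -5.4 464.5  18.3] rot [-2.5833e+00  1.6000e-03  7.0000e-04] j7 1.17
```

```bash
python3 -c "
from h import *
print(toW([-95,0]))
goal([*toW([-95,0])[0],305],-9.56)
"
```

```text
[[393.52007292  22.58199168]]
t 15.45 p [ 540.2 -344.5  278.2] F [ 0.4 -0.3 -3. ] w 0.223
R [[0.0, -0.382, 0.924], [0.001, 0.924, 0.382], [-1.0, 0.001, 0.001]]
shift [-26.4 395.3   4.5] rot [ 5.583e-01  5.000e-04 -1.200e-03] j7 1.17
shift [-26.4 395.3   4.5] rot [-2.5833e+00  1.6000e-03  7.0000e-04] j7 1.17
```

```bash
python3 -m pendant '[{"x":-27,"y":0,"z":0,"rx":0,"ry":0,"rz":0},{"x":0,"y":44,"z":0.5,"rx":0,"ry":0,"rz":0},{"x":0,"y":44,"z":0.5,"rx":0,"ry":0,"rz":0},{"x":0,"y":44,"z":0.5,"rx":0,"ry":0,"rz":0},{"x":0,"y":44,"z":0.5,"rx":0,"ry":0,"rz":0},{"x":0,"y":44,"z":0.5,"rx":0,"ry":0,"rz":0},{"x":0,"y":44,"z":0.5,"rx":0,"ry":0,"rz":0},{"x":0,"y":44,"z":0.5,"rx":0,"ry":0,"rz":0},{"x":0,"y":44,"z":0.5,"rx":0,"ry":0,"rz":0},{"x":0,"y":44,"z":0.5,"rx":0,"ry":0,"rz":0}]'; python3 -m pendant '[{"x":0,"y":0,"z":0,"rx":0.14,"ry":0,"rz":0},{"x":0,"y":0,"z":0,"rx":0.14,"ry":0,"rz":0},{"x":0,"y":0,"z":0,"rx":0.14,"ry":0,"rz":0},{"x":0,"y":0,"z":0,"rx":0.139,"ry":0,"rz":0},{"x":0,"y":0,"z":0,"rx":0,"ry":0,"rz":0},{"x":0,"y":0,"z":0,"rx":0,"ry":0,"rz":0}]'
python3 -c "
from h import *
goal([*toW([-95,0])[0],249],-9.56)
for n in ('top','scene'):
    c=cam(n);cv2.imwrite(f'pics/p1{n}.png',c['pixels'][:,:,::-1])
"
```

```text
t: 16.45
tool_pos: [391.7, 24.0, 304.8]
orientation: [-0.138, 0.694, 0.137, 0.693]
ft_force: [0.2, 0.4, -2.8]
gripper_width: 0.218
t: 17.05
tool_pos: [393.1, 22.4, 305.2]
orientation: [0.057, 0.705, -0.058, 0.705]
ft_force: [-0.5, 0.1, -3.4]
gripper_width: 0.22
t 17.05 p [393.1  22.4 305.2] F [-0.5  0.1 -3.4] w 0.22
R [[-0.0, 0.163, 0.987], [-0.001, 0.987, -0.163], [-1.0, -0.001, 0.0]]
shift [56.2  0.3  0.4] rot [0.003 0.    0.001] j7 -0.39
shift [56.2  0.3  0.4] rot [-3.1386e+00 -1.6000e-03  1.0000e-04] j7 -0.39
```

View pics/p1scene.png

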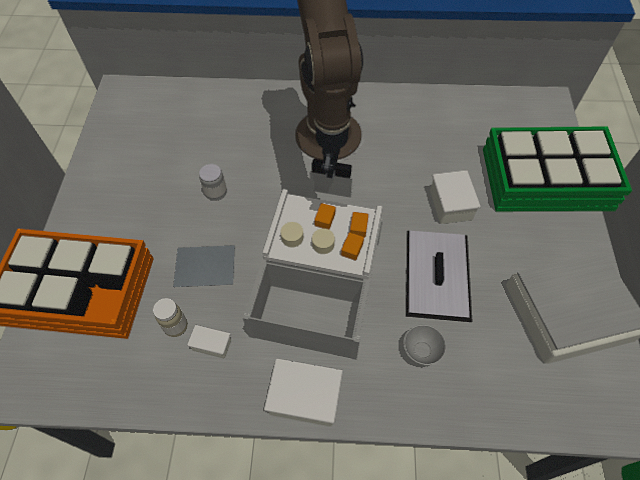

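View pics/p1top.png

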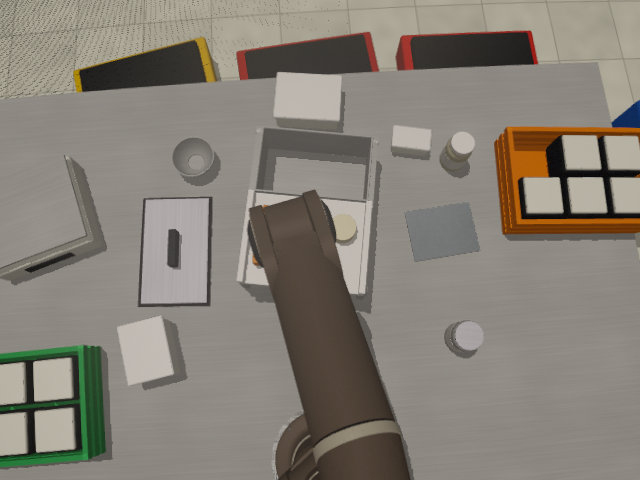

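```bash
python3 -m pendant '[{"x":20,"y":0,"z":0,"rx":0.003,"ry":0,"rz":0},{"x":20,"y":0,"z":0,"rx":0,"ry":0,"rz":0},{"x":10,"y":0,"z":0,"rx":0,"ry":0,"rz":0},{"x":5,"y":0,"z":0,"rx":0,"ry":0,"rz":0},{"x":0,"y":0,"z":0,"rx":0,"ry":0,"rz":0},{"x":0,"y":0,"z":0,"rx":0,"ry":0,"rz":0}]'
python3 -c "
from h import *
goal([*toW([-95,0])[0],249],-9.56)
c=cam('scene');crop(c,235,140,160,180,4,'p2.png')
"
```

```text
t: 17.75
tool_pos: [394.3, 22.5, 251.8]
orientation: [0.06, 0.704, -0.06, 0.705]
ft_force: [0.1, 0.8, -2.7]
gripper_width: 0.217
t 17.75 p [394.3  22.5 251.8] F [ 0.1  0.8 -2.7] w 0.217
R [[0.003, 0.17, 0.985], [0.0, 0.985, -0.17], [-1.0, 0.0, 0.003]]
shift [ 2.8 -0.  -0.8] rot [-0.0038  0.0027 -0.0005] j7 -0.36
shift [ 2.8 -0.  -0.8] rot [ 3.1377e+00 -7.0000e-04 -4.2000e-03] j7 -0.36
```

View pics/p2.png

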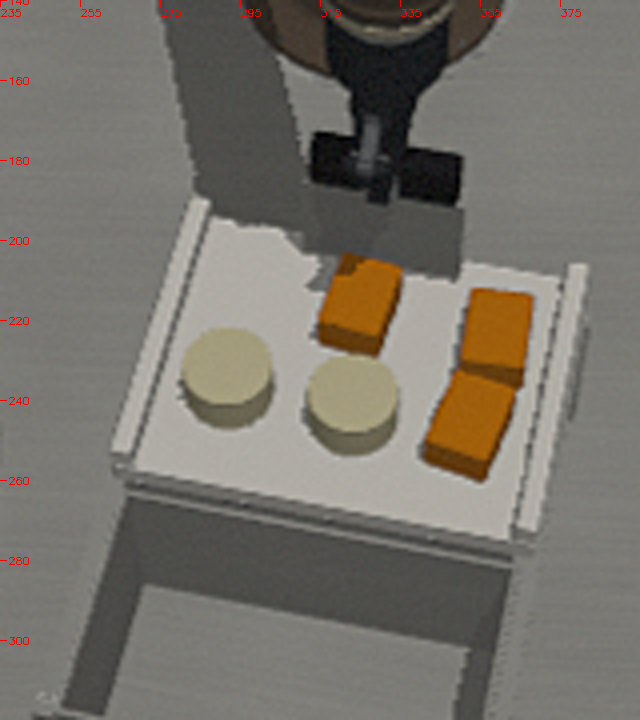

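```bash
python3 -m pendant '[{"x":2,"y":0,"z":5,"rx":-0.004,"ry":0.002,"rz":0},{"x":0,"y":0,"z":14,"rx":0,"ry":0,"rz":0},{"x":0,"y":0,"z":14,"rx":0,"ry":0,"rz":0},{"x":0,"y":0,"z":14,"rx":0,"ry":0,"rz":0},{"x":0,"y":0,"z":14,"rx":0,"ry":0,"rz":0},{"x":0,"y":0,"z":14,"rx":0,"ry":0,"rz":0},{"x":0,"y":0,"z":14,"rx":0,"ry":0,"rz":0},{"x":0,"y":0,"z":14,"rx":0,"ry":0,"rz":0}]'
python3 -c "
from h import *
goal([*toW([115,0])[0],249],-9.56)
c=cam('scene');crop(c,235,140,160,180,4,'p3.png')
"
```

```text
t: 18.6
tool_pos: [496.5, 5.1, 249.0]
orientation: [0.059, 0.705, -0.059, 0.705]
ft_force: [-1.3, -0.2, -2.3]
gripper_width: 0.217
t 18.6 p [496.5   5.1 249. ] F [-1.3 -0.2 -2.3] w 0.217
R [[-0.0, 0.166, 0.986], [-0.0, 0.986, -0.166], [-1.0, -0.0, -0.0]]
shift [-0.000e+00  1.000e-01  1.055e+02] rot [-0.0001 -0.0004  0.0001] j7 -0.14
shift [-0.000e+00  1.000e-01  1.055e+02] rot [3.1415e+00 1.0000e-04 6.0000e-04] j7 -0.14
```

View pics/p3.png

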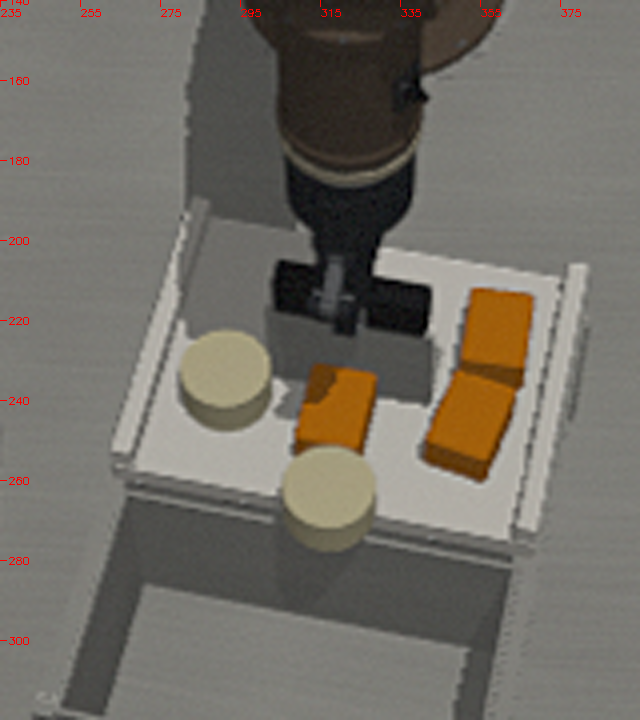

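```bash
python3 -m pendant '[{"x":0,"y":0,"z":13,"rx":0,"ry":0,"rz":0},{"x":0,"y":0,"z":13,"rx":0,"ry":0,"rz":0},{"x":0,"y":0,"z":13,"rx":0,"ry":0,"rz":0},{"x":0,"y":0,"z":13,"rx":0,"ry":0,"rz":0},{"x":0,"y":0,"z":13,"rx":0,"ry":0,"rz":0},{"x":0,"y":0,"z":13,"rx":0,"ry":0,"rz":0},{"x":0,"y":0,"z":13,"rx":0,"ry":0,"rz":0},{"x":0,"y":0,"z":15,"rx":0,"ry":0,"rz":0},{"x":0,"y":0,"z":0,"rx":0,"ry":0,"rz":0},{"x":0,"y":0,"z":0,"rx":0,"ry":0,"rz":0}]'
python3 -c "
from h import *
goal([*toW([115,0])[0],249],-9.56)
c=cam('scene');crop(c,235,140,160,200,4,'p4.png')
"
```

```text
t: 19.65
tool_pos: [600.0, -12.7, 248.8]
orientation: [0.059, 0.705, -0.059, 0.704]
ft_force: [-1.5, 1.3, -3.6]
gripper_width: 0.216
t 19.65 p [600.  -12.7 248.8] F [-1.5  1.3 -3.6] w 0.216
R [[-0.001, 0.167, 0.986], [-0.0, 0.986, -0.167], [-1.0, -0.001, -0.001]]
shift [-0.2  0.5  0.5] rot [-0.0004 -0.0007  0.0005] j7 -0.02
shift [-0.2  0.5  0.5] rot [3.1412e+00 8.0000e-04 1.1000e-03] j7 -0.02
```

View pics/p4.png

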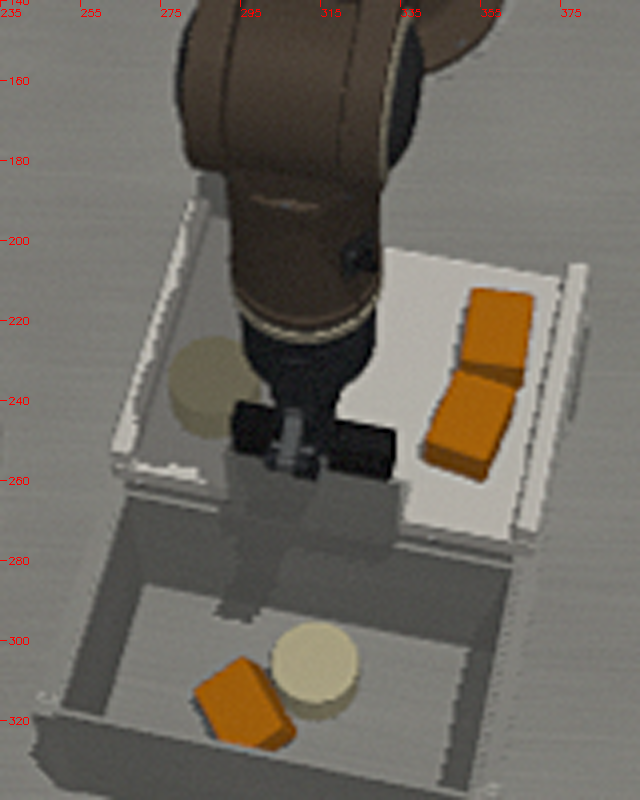

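```bash
python3 -m pendant '[{"x":-30,"y":0,"z":0,"rx":0,"ry":0,"rz":0},{"x":-30,"y":0,"z":0,"rx":0,"ry":0,"rz":0},{"x":0,"y":11,"z":-35,"rx":0,"ry":0,"rz":0},{"x":0,"y":11,"z":-35,"rx":0,"ry":0,"rz":0},{"x":0,"y":11,"z":-35,"rx":0,"ry":0,"rz":0},{"x":0,"y":11,"z":-35,"rx":0,"ry":0,"rz":0},{"x":0,"y":12,"z":-35,"rx":0,"ry":0,"rz":0},{"x":0,"y":12,"z":-35,"rx":0,"ry":0,"rz":0},{"x":0,"y":0,"z":0,"rx":0,"ry":0,"rz":0},{"x":0,"y":0,"z":0,"rx":0,"ry":0,"rz":0}]'
python3 -c "
from h import *
goal([*toW([-95,67])[0],249],-9.56)
for n in ('top','scene'):
    c=cam(n);crop(c,235,115 if n=='top' else 140,160,200,4,f'p5{n}.png')
"
```

```text
t: 20.7
tool_pos: [403.5, 89.9, 309.7]
orientation: [0.059, 0.704, -0.058, 0.705]
ft_force: [-0.1, -0.6, -1.7]
gripper_width: 0.217
t 20.7 p [403.5  89.9 309.7] F [-0.1 -0.6 -1.7] w 0.217
R [[0.001, 0.164, 0.986], [0.002, 0.986, -0.164], [-1.0, 0.002, 0.001]]
shift [60.7 -1.1  1.3] rot [ 0.0017  0.0008 -0.0017] j7 -0.52
shift [60.7 -1.1  1.3] rot [-3.1399e+00  2.7000e-03  1.3000e-03] j7 -0.52
```

View pics/p5scene.png

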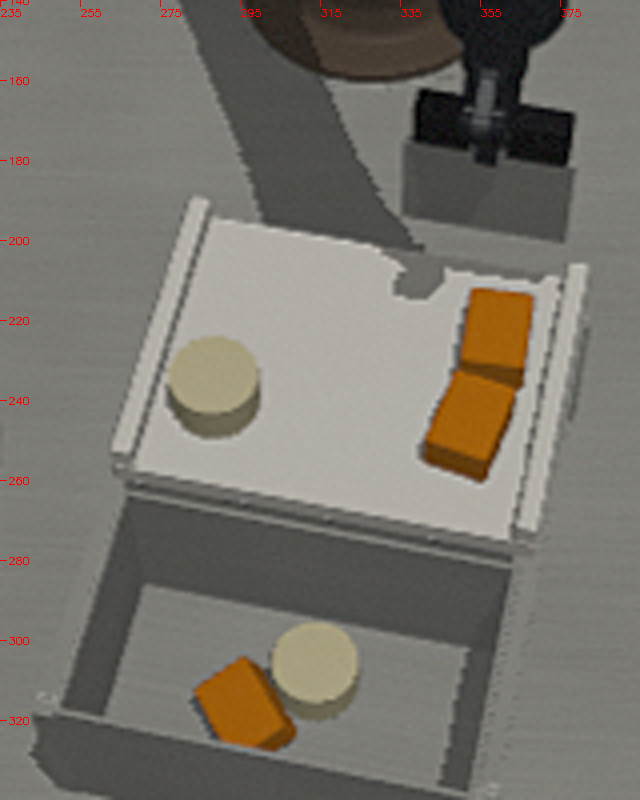

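```bash
python3 -m pendant '[{"x":25,"y":-3.5,"z":0,"rx":0.002,"ry":0,"rz":-0.002},{"x":20,"y":0,"z":0,"rx":0,"ry":0,"rz":0},{"x":10,"y":0,"z":0,"rx":0,"ry":0,"rz":0},{"x":5,"y":0,"z":0,"rx":0,"ry":0,"rz":0},{"x":0,"y":0,"z":0,"rx":0,"ry":0,"rz":0},{"x":0,"y":0,"z":0,"rx":0,"ry":0,"rz":0}]'
python3 -c "
from h import *
goal([*toW([-95,65])[0],249],-9.56)
c=cam('scene');crop(c,235,140,160,200,4,'p6.png')"
```

```text
t: 21.4
tool_pos: [404.1, 86.1, 249.8]
orientation: [0.059, 0.704, -0.06, 0.705]
ft_force: [0.4, 0.4, -3.4]
gripper_width: 0.217
t 21.4 p [404.1  86.1 249.8] F [ 0.4  0.4 -3.4] w 0.217
R [[0.0, 0.169, 0.986], [-0.002, 0.986, -0.169], [-1.0, -0.002, 0.001]]
shift [0.8 0.6 0.1] rot [-0.0025  0.0006  0.0016] j7 -0.48
shift [0.8 0.6 0.1] rot [ 3.1391e+00  2.5000e-03 -1.0000e-03] j7 -0.48
```

View pics/p6.png

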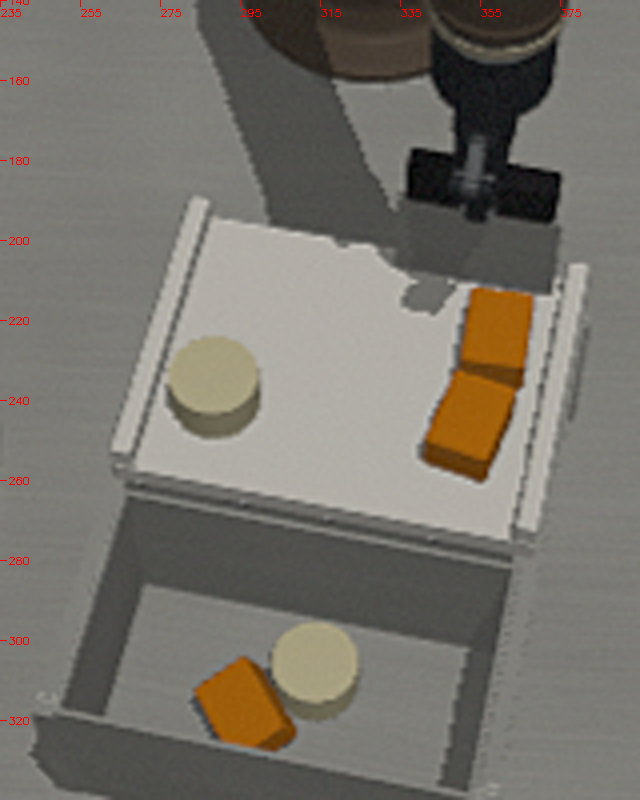

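```bash
python3 -m pendant '[{"x":0.5,"y":0,"z":14,"rx":-0.0025,"ry":0,"rz":0.0015},{"x":0,"y":0,"z":14,"rx":0,"ry":0,"rz":0},{"x":0,"y":0,"z":14,"rx":0,"ry":0,"rz":0},{"x":0,"y":0,"z":14,"rx":0,"ry":0,"rz":0},{"x":0,"y":0,"z":14,"rx":0,"ry":0,"rz":0},{"x":0,"y":0,"z":14,"rx":0,"ry":0,"rz":0},{"x":0,"y":0,"z":14,"rx":0,"ry":0,"rz":0}]'
python3 -c "
from h import *
goal([*toW([115,65])[0],249],-9.56)
c=cam('scene');crop(c,235,140,160,200,4,'p7.png')"
```

```text
t: 22.15
tool_pos: [501.2, 69.7, 248.7]
orientation: [0.059, 0.705, -0.059, 0.705]
ft_force: [-0.9, 1.2, -3.3]
gripper_width: 0.217
t 22.15 p [501.2  69.7 248.7] F [-0.9  1.2 -3.3] w 0.217
R [[-0.0, 0.166, 0.986], [-0.0, 0.986, -0.166], [-1.0, -0.0, -0.0]]
shift [ -0.3   0.5 111.6] rot [ 0.0005 -0.0002  0.0004] j7 -0.27
shift [ -0.3   0.5 111.6] rot [-3.1411e+00 -6.0000e-04 -3.0000e-04] j7 -0.27
```

View pics/p7.png

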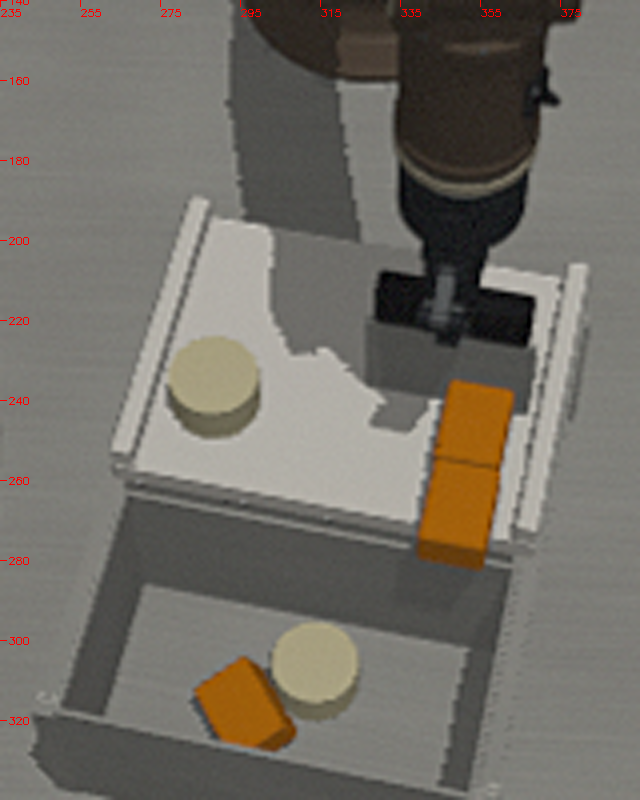

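```bash
python3 -m pendant '[{"x":0,"y":0,"z":14,"rx":0,"ry":0,"rz":0},{"x":0,"y":0,"z":14,"rx":0,"ry":0,"rz":0},{"x":0,"y":0,"z":14,"rx":0,"ry":0,"rz":0},{"x":0,"y":0,"z":14,"rx":0,"ry":0,"rz":0},{"x":0,"y":0,"z":14,"rx":0,"ry":0,"rz":0},{"x":0,"y":0,"z":14,"rx":0,"ry":0,"rz":0},{"x":0,"y":0,"z":14,"rx":0,"ry":0,"rz":0},{"x":0,"y":0,"z":14,"rx":0,"ry":0,"rz":0},{"x":0,"y":0,"z":0,"rx":0,"ry":0,"rz":0},{"x":0,"y":0,"z":0,"rx":0,"ry":0,"rz":0}]'
python3 -c "
from h import *
goal([*toW([115,65])[0],249],-9.56)
c=cam('scene');crop(c,235,140,160,200,4,'p8.png')"
```

```text
t: 23.2
tool_pos: [610.7, 51.0, 248.2]
orientation: [0.059, 0.705, -0.059, 0.704]
ft_force: [-0.5, -0.5, -3.8]
gripper_width: 0.215
t 23.2 p [610.7  51.  248.2] F [-0.5 -0.5 -3.8] w 0.215
R [[-0.001, 0.166, 0.986], [-0.001, 0.986, -0.166], [-1.0, -0.001, -0.001]]
shift [-0.8  0.9  0.6] rot [ 0.     -0.0007  0.001 ] j7 -0.13
shift [-0.8  0.9  0.6] rot [-3.1415e+00 -1.5000e-03 -1.1000e-03] j7 -0.13
```

View pics/p8.png

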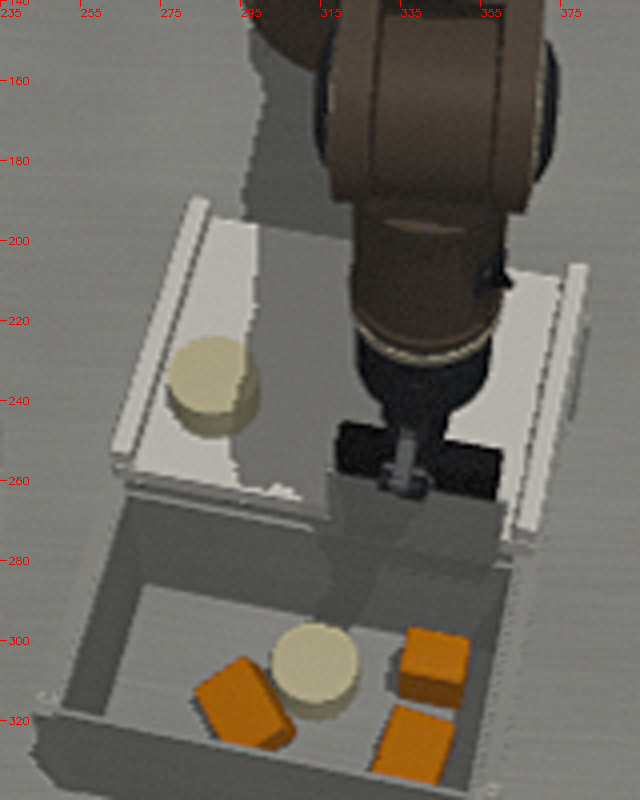

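```bash
python3 -m pendant '[{"x":-30,"y":0,"z":0,"rx":0,"ry":0,"rz":0},{"x":-30,"y":0,"z":0,"rx":0,"ry":0,"rz":0},{"x":0,"y":-26,"z":-35,"rx":0,"ry":0,"rz":0},{"x":0,"y":-26,"z":-35,"rx":0,"ry":0,"rz":0},{"x":0,"y":-26,"z":-35,"rx":0,"ry":0,"rz":0},{"x":0,"y":-26,"z":-35,"rx":0,"ry":0,"rz":0},{"x":0,"y":-26,"z":-35,"rx":0,"ry":0,"rz":0},{"x":0,"y":0,"z":0,"rx":0,"ry":0,"rz":0},{"x":0,"y":0,"z":0,"rx":0,"ry":0,"rz":0}]'
python3 -c "
from h import *
goal([*toW([-60,-66])[0],249],-9.56)
c=cam('scene');crop(c,235,140,160,200,4,'p9.png')"
```

```text
t: 24.15
tool_pos: [415.9, -48.0, 309.4]
orientation: [0.06, 0.704, -0.058, 0.705]
ft_force: [0.2, 0.7, -3.1]
gripper_width: 0.216
t 24.15 p [415.9 -48.  309.4] F [ 0.2  0.7 -3.1] w 0.216
R [[0.002, 0.166, 0.986], [0.002, 0.986, -0.166], [-1.0, 0.002, 0.002]]
shift [60.4 -0.3  1.1] rot [-0.0001  0.0016 -0.0024] j7 -0.18
shift [60.4 -0.3  1.1] rot [ 3.1415e+00 -3.7000e-03 -2.6000e-03] j7 -0.18
```

View pics/p9.png

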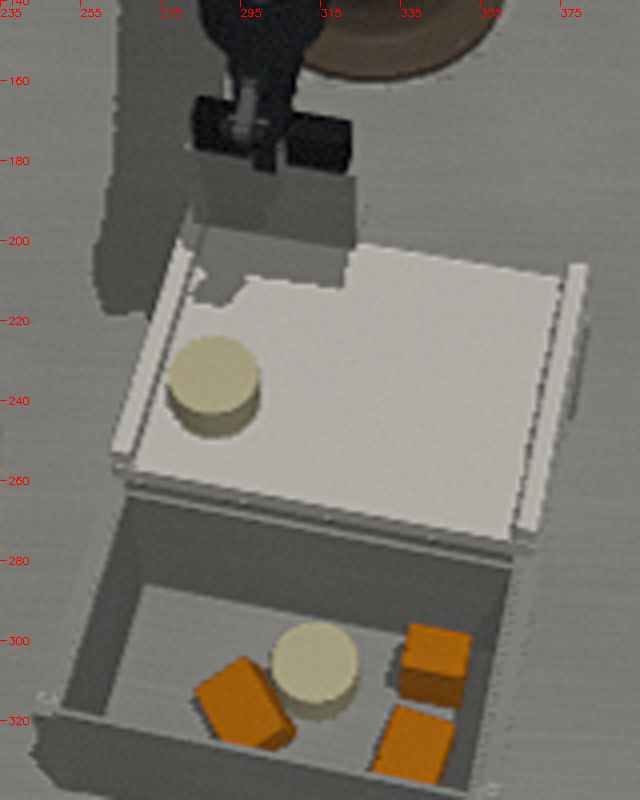

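```bash
python3 -m pendant '[{"x":25,"y":1.5,"z":0,"rx":0,"ry":0.0015,"rz":-0.002},{"x":20,"y":0,"z":0,"rx":0,"ry":0,"rz":0},{"x":10,"y":0,"z":0,"rx":0,"ry":0,"rz":0},{"x":5,"y":0,"z":0,"rx":0,"ry":0,"rz":0},{"x":0,"y":0,"z":0,"rx":0,"ry":0,"rz":0},{"x":0,"y":0,"z":0,"rx":0,"ry":0,"rz":0}]'
python3 -c "
from h import *
goal([*toW([115,-64])[0],249],-9.56)
c=cam('scene');crop(c,235,140,160,200,4,'p10.png')"
```

```text
t: 24.8
tool_pos: [417.3, -46.5, 249.3]
orientation: [0.058, 0.705, -0.06, 0.704]
ft_force: [-0.4, -0.4, -3.6]
gripper_width: 0.215
t 24.8 p [417.3 -46.5 249.3] F [-0.4 -0.4 -3.6] w 0.215
R [[-0.001, 0.166, 0.986], [-0.002, 0.986, -0.166], [-1.0, -0.002, -0.001]]
shift [2.000e-01 1.000e-01 1.751e+02] rot [ 0.0005 -0.0008  0.0024] j7 -0.13
shift [2.000e-01 1.000e-01 1.751e+02] rot [-3.1411e+00 -3.8000e-03 -1.3000e-03] j7 -0.13
```

View pics/p10.png

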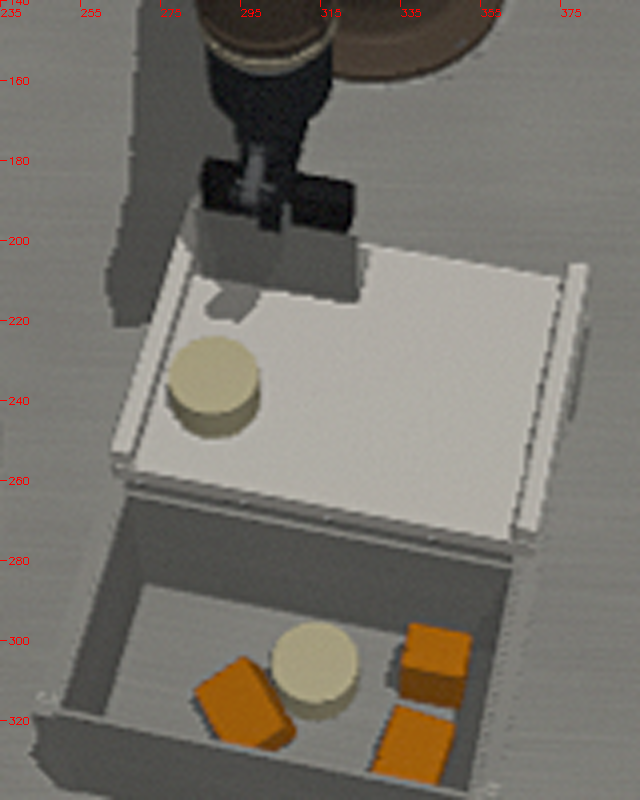

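```bash
python3 -m pendant '[{"x":0,"y":0,"z":16,"rx":0,"ry":0,"rz":0},{"x":0,"y":0,"z":16,"rx":0,"ry":0,"rz":0},{"x":0,"y":0,"z":16,"rx":0,"ry":0,"rz":0},{"x":0,"y":0,"z":16,"rx":0,"ry":0,"rz":0},{"x":0,"y":0,"z":14,"rx":0,"ry":0,"rz":0},{"x":0,"y":0,"z":14,"rx":0,"ry":0,"rz":0},{"x":0,"y":0,"z":14,"rx":0,"ry":0,"rz":0},{"x":0,"y":0,"z":14,"rx":0,"ry":0,"rz":0},{"x":0,"y":0,"z":14,"rx":0,"ry":0,"rz":0},{"x":0,"y":0,"z":14,"rx":0,"ry":0,"rz":0},{"x":0,"y":0,"z":14,"rx":0,"ry":0,"rz":0},{"x":0,"y":0,"z":14,"rx":0,"ry":0,"rz":0}]';python3 -m pendant '[{"x":0,"y":0,"z":0,"rx":0,"ry":0,"rz":0},{"x":0,"y":0,"z":0,"rx":0,"ry":0,"rz":0},{"x":-30,"y":0,"z":0,"rx":0,"ry":0,"rz":0},{"x":-30,"y":0,"z":0,"rx":0,"ry":0,"rz":0},{"x":0,"y":0,"z":0,"rx":0,"ry":0,"rz":0}]'
python3 -c "
from h import *
goal([540.8,-345.7,310],22.53)
c=cam('scene');crop(c,235,140,160,200,4,'p11.png')"
```

```text
t: 26.05
tool_pos: [591.3, -75.5, 249.1]
orientation: [0.058, 0.705, -0.059, 0.704]
ft_force: [0.4, 0.3, -4.1]
gripper_width: 0.216
t: 26.55
tool_pos: [591.6, -76.2, 312.9]
orientation: [0.058, 0.703, -0.059, 0.706]
ft_force: [0.1, -0.3, -3.8]
gripper_width: 0.214
t 26.55 p [591.6 -76.2 312.9] F [ 0.1 -0.3 -3.8] w 0.214
R [[0.005, 0.166, 0.986], [-0.002, 0.986, -0.166], [-1.0, -0.001, 0.005]]
shift [   3.1 -274.2   -5.4] rot [-0.56    0.0046  0.0023] j7 0.08
shift [   3.1 -274.2   -5.4] rot [ 2.5816  0.003  -0.0062] j7 0.08
```

View pics/p11.png

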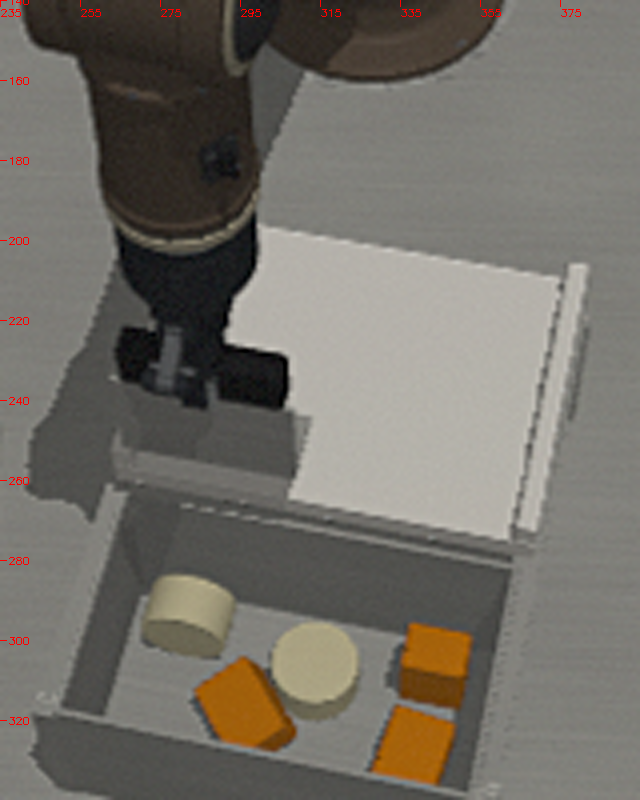

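```bash
python3 -m pendant '[{"x":0,"y":-44,"z":0,"rx":0,"ry":0.004,"rz":0.002},{"x":0,"y":-44,"z":0,"rx":0,"ry":0,"rz":0},{"x":0,"y":-44,"z":0,"rx":0,"ry":0,"rz":0},{"x":0,"y":-44,"z":0,"rx":0,"ry":0,"rz":0},{"x":0,"y":-44,"z":0,"rx":0,"ry":0,"rz":0},{"x":0,"y":-44,"z":-5,"rx":0,"ry":0,"rz":0},{"x":0,"y":0,"z":0,"rx":-0.132,"ry":0,"rz":0},{"x":0,"y":0,"z":0,"rx":-0.132,"ry":0,"rz":0},{"x":0,"y":0,"z":0,"rx":0,"ry":0,"rz":0},{"x":0,"y":0,"z":0,"rx":0,"ry":0,"rz":0}]'
python3 -c "
from h import *
goal([535.4,-338.8,100],5.64)
c=cam('scene');crop(c,150,160,110,140,5,'p12.png')"
```

```text
t: 27.6
tool_pos: [541.3, -334.5, 307.8]
orientation: [-0.033, 0.709, 0.034, 0.704]
ft_force: [-0.4, -0.4, -4.2]
gripper_width: 0.218
t 27.6 p [ 541.3 -334.5  307.8] F [-0.4 -0.4 -4.2] w 0.218
R [[-0.007, -0.094, 0.996], [0.002, 0.996, 0.094], [-1.0, 0.002, -0.006]]
shift [207.8  -4.2  -4.9] rot [-0.0044 -0.0065 -0.0023] j7 0.79
shift [207.8  -4.2  -4.9] rot [ 3.1372 -0.0037  0.0101] j7 0.79
```

View pics/p12.png

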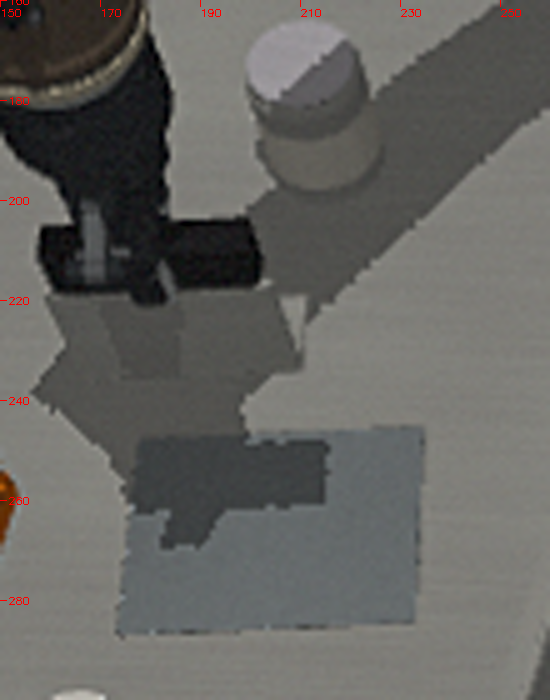

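```bash
python3 -m pendant '[{"x":30,"y":-4.2,"z":-4.9,"rx":-0.004,"ry":-0.006,"rz":-0.002},{"x":40,"y":0,"z":0,"rx":0,"ry":0,"rz":0},{"x":40,"y":0,"z":0,"rx":0,"ry":0,"rz":0},{"x":40,"y":0,"z":0,"rx":0,"ry":0,"rz":0},{"x":25,"y":0,"z":0,"rx":0,"ry":0,"rz":0},{"x":12,"y":0,"z":0,"rx":0,"ry":0,"rz":0},{"x":5,"y":0,"z":0,"rx":0,"ry":0,"rz":0},{"x":0,"y":0,"z":0,"rx":0,"ry":0,"rz":0},{"x":0,"y":0,"z":0,"rx":0,"ry":0,"rz":0}]'
python3 -c "
from h import *
goal([535.4,-338.8,100],5.64)"
```

```text
t: 28.55
tool_pos: [537.9, -340.4, 118.2]
orientation: [-0.036, 0.705, 0.035, 0.707]
ft_force: [0.1, -0.6, -2.9]
gripper_width: 0.218
t 28.55 p [ 537.9 -340.4  118.2] F [ 0.1 -0.6 -2.9] w 0.218
R [[0.003, -0.101, 0.995], [-0.002, 0.995, 0.101], [-1.0, -0.002, 0.002]]
shift [18.2  1.9 -2.4] rot [0.0027 0.0025 0.0022] j7 0.91
shift [18.2  1.9 -2.4] rot [-3.1389 -0.0035  0.0039] j7 0.91
```

```bash
python3 -m pendant '[{"x":7,"y":1.5,"z":-2,"rx":0.003,"ry":0.002,"rz":0.002},{"x":5,"y":0,"z":0,"rx":0,"ry":0,"rz":0},{"x":3,"y":0,"z":0,"rx":0,"ry":0,"rz":0},{"x":1.5,"y":0,"z":0,"rx":0,"ry":0,"rz":0},{"x":0,"y":0,"z":0,"rx":0,"ry":0,"rz":0},{"x":0,"y":0,"z":0,"rx":0,"ry":0,"rz":0}]';python3 -m pendant '[{"x":1,"y":0,"z":0,"rx":0,"ry":0,"rz":0},{"x":0,"y":0,"z":0,"rx":0,"ry":0,"rz":0}]'
```

```text
t: 29.15
tool_pos: [535.0, -338.7, 100.3]
orientation: [-0.034, 0.707, 0.035, 0.706]
ft_force: [0.4, 0.2, -3.6]
gripper_width: 0.218
t: 29.35
tool_pos: [535.2, -338.7, 99.9]
orientation: [-0.034, 0.707, 0.035, 0.706]
ft_force: [-3.0, 1.6, 3.9]
gripper_width: 0.221
```

Contact with the plate. Release and rise.

```bash
python3 -m pendant '[{"x":0,"y":0,"z":0,"rx":0,"ry":0,"rz":0},{"x":0,"y":0,"z":0,"rx":0,"ry":0,"rz":0},{"x":0,"y":0,"z":0,"rx":0,"ry":0,"rz":0},{"x":0,"y":0,"z":0,"rx":0,"ry":0,"rz":0},{"x":0,"y":0,"z":0,"rx":0,"ry":0,"rz":0},{"x":0,"y":0,"z":0,"rx":0,"ry":0,"rz":0},{"x":0,"y":0,"z":0,"rx":0,"ry":0,"rz":0}]' 0;python3 -m pendant '[{"x":-20,"y":0,"z":0,"rx":0,"ry":0,"rz":0},{"x":-40,"y":0,"z":0,"rx":0,"ry":0,"rz":0},{"x":-40,"y":0,"z":0,"rx":0,"ry":0,"rz":0},{"x":-40,"y":0,"z":0,"rx":0,"ry":0,"rz":0},{"x":-10,"y":0,"z":0,"rx":0,"ry":0,"rz":0},{"x":0,"y":0,"z":0,"rx":0,"ry":0,"rz":0}]'
python3 -c "
from h import *
goal([519.5,334,247],87.5)
c=cam('scene');crop(c,150,160,110,140,5,'p13.png')
crop(c,395,220,90,110,6,'p14.png')
c=cam('top');cv2.imwrite('pics/p15.png',c['pixels'][:,:,::-1]);crop(c,130,180,100,140,5,'p16.png')"
```

```text
t: 30.05
tool_pos: [535.0, -338.6, 99.2]
orientation: [-0.034, 0.707, 0.035, 0.706]
ft_force: [-0.8, 0.8, 0.4]
gripper_width: 1.002
t: 30.65
tool_pos: [536.0, -339.2, 251.2]
orientation: [-0.035, 0.706, 0.035, 0.707]
ft_force: [-0.2, 0.6, -0.6]
gripper_width: 1.002
t 30.65 p [ 536.  -339.2  251.2] F [-0.2  0.6 -0.6] w 1.002
R [[0.002, -0.098, 0.995], [-0.0, 0.995, 0.098], [-1.0, -0.001, 0.002]]
shift [  3.9 671.6  49.9] rot [-1.4286e+00  1.2000e-03  1.9000e-03] j7 0.83
shift [  3.9 671.6  49.9] rot [ 1.713e+00  2.000e-03 -1.200e-03] j7 0.83
```

View pics/p13.png

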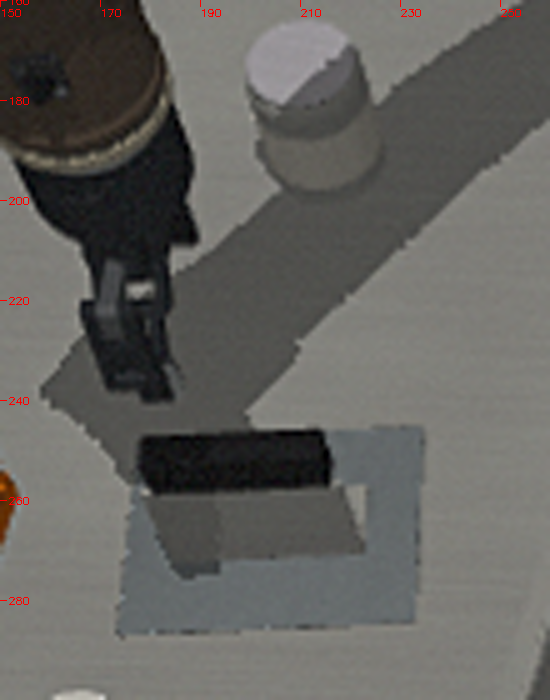

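View pics/p14.png

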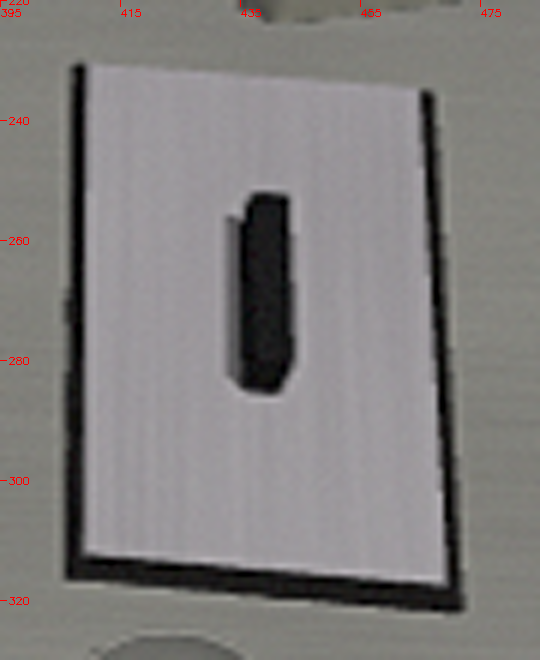

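View pics/p16.png

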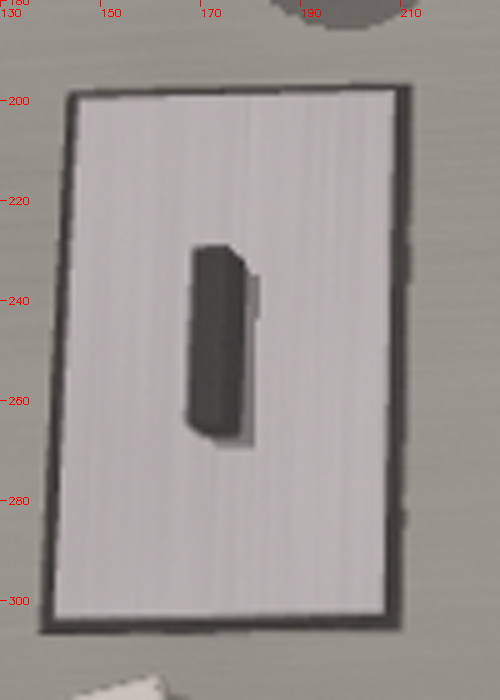

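Run:
```python
from h import *
s=cam('scene');t=cam('top')
f=lambda P,x,y,k:[(x-.5+(a+.5)/k,y-.5+(b+.5)/k) for a,b in P]
print('lid');fit([(t,[(132.5,81,15),(132.5,-81,15),(-132.5,-81,15),(-132.5,81,15)],f([(76,97),(395,90),(385,614),(52,619)],130,180,5)),
(s,[(-132.5,-81,15),(-132.5,81,15),(132.5,81,15),(132.5,-81,15)],f([(84,63),(422,91),(447,585),(82,555)],395,220,6))],[519,333,-.045])
```

```text
lid
fit [520.  333.1] yaw -2.62 -0.0457
[[0.4, 0.4], [-0.5, 0.2], [-0.6, -0.2], [0.3, -0.0], [0.5, 0.3], [-0.8, -0.2], [-0.4, 0.3], [0.1, 0.0]]
```

```bash
python3 -m pendant '[{"x":0,"y":48,"z":3.6,"rx":0,"ry":0,"rz":0},{"x":0,"y":48,"z":3.6,"rx":0,"ry":0,"rz":0},{"x":0,"y":48,"z":3.6,"rx":0,"ry":0,"rz":0},{"x":0,"y":48,"z":3.6,"rx":0,"ry":0,"rz":0},{"x":0,"y":48,"z":3.6,"rx":0,"ry":0,"rz":0},{"x":0,"y":48,"z":3.6,"rx":0,"ry":0,"rz":0},{"x":0,"y":48,"z":3.6,"rx":0,"ry":0,"rz":0},{"x":0,"y":48,"z":3.6,"rx":0,"ry":0,"rz":0},{"x":0,"y":48,"z":3.6,"rx":0,"ry":0,"rz":0},{"x":0,"y":48,"z":3.6,"rx":0,"ry":0,"rz":0},{"x":0,"y":48,"z":3.6,"rx":0,"ry":0,"rz":0},{"x":0,"y":48,"z":3.6,"rx":0,"ry":0,"rz":0}]';python3 -m pendant '[{"x":0,"y":48,"z":3.6,"rx":0,"ry":0,"rz":0},{"x":0,"y":48,"z":3.6,"rx":0,"ry":0,"rz":0},{"x":0,"y":0,"z":0,"rx":-0.143,"ry":0,"rz":0},{"x":0,"y":0,"z":0,"rx":-0.143,"ry":0,"rz":0},{"x":0,"y":0,"z":0,"rx":-0.143,"ry":0,"rz":0},{"x":0,"y":0,"z":0,"rx":-0.143,"ry":0,"rz":0},{"x":0,"y":0,"z":0,"rx":-0.143,"ry":0,"rz":0},{"x":0,"y":0,"z":0,"rx":-0.143,"ry":0,"rz":0},{"x":0,"y":0,"z":0,"rx":-0.143,"ry":0,"rz":0},{"x":0,"y":0,"z":0,"rx":-0.143,"ry":0,"rz":0},{"x":0,"y":0,"z":0,"rx":-0.143,"ry":0,"rz":0},{"x":0,"y":0,"z":0,"rx":-0.143,"ry":0,"rz":0}]'
python3 -c "
from h import *
goal([519.8,333.7,41],87.5)"
```

```text
t: 32.05
tool_pos: [520.6, 240.5, 248.4]
orientation: [-0.035, 0.707, 0.035, 0.705]
ft_force: [-0.2, -0.6, 0.6]
gripper_width: 1.001
t: 33.25
tool_pos: [518.7, 334.7, 248.0]
orientation: [-0.49, 0.51, 0.492, 0.508]
ft_force: [0.2, -0.5, 0.3]
gripper_width: 1.001
t 33.25 p [518.7 334.7 248. ] F [ 0.2 -0.5  0.3] w 1.001
R [[-0.004, -0.999, 0.036], [-0.001, 0.036, 0.999], [-1.0, 0.004, -0.001]]
shift [207.   -2.   -0.8] rot [ 0.0074 -0.0008 -0.004 ] j7 0.92
shift [207.   -2.   -0.8] rot [-3.1342e+00  6.3000e-03 -1.3000e-03] j7 0.92
```

```bash
python3 -m pendant '[{"x":40,"y":-1,"z":0,"rx":0.007,"ry":-0.001,"rz":-0.004},{"x":45,"y":0,"z":0,"rx":0,"ry":0,"rz":0},{"x":45,"y":0,"z":0,"rx":0,"ry":0,"rz":0},{"x":35,"y":0,"z":0,"rx":0,"ry":0,"rz":0},{"x":18,"y":0,"z":0,"rx":0,"ry":0,"rz":0},{"x":0,"y":0,"z":0,"rx":0,"ry":0,"rz":0},{"x":0,"y":0,"z":0,"rx":0,"ry":0,"rz":0}]'
python3 -c "
from h import *
goal([519.8,333.7,41],87.45)"
```

```text
t: 33.95
tool_pos: [520.2, 334.9, 66.1]
orientation: [-0.488, 0.512, 0.487, 0.513]
ft_force: [0.0, 0.2, 0.0]
gripper_width: 1.002
t 33.95 p [520.2 334.9  66.1] F [0.  0.2 0. ] w 1.002
R [[0.001, -0.999, 0.049], [0.001, 0.049, 0.999], [-1.0, -0.001, 0.001]]
shift [25.1  0.4 -1.3] rot [-0.0048  0.0007  0.0009] j7 0.92
shift [25.1  0.4 -1.3] rot [ 3.1367e+00  1.4000e-03 -1.1000e-03] j7 0.92
```

```bash
python3 -m pendant '[{"x":12,"y":0.4,"z":-1,"rx":-0.005,"ry":0.001,"rz":0.001},{"x":9,"y":0,"z":0,"rx":0,"ry":0,"rz":0},{"x":4,"y":0,"z":0,"rx":0,"ry":0,"rz":0},{"x":0,"y":0,"z":0,"rx":0,"ry":0,"rz":0},{"x":0,"y":0,"z":0,"rx":0,"ry":0,"rz":0}]'; python3 -m pendant '[{"x":0,"y":0,"z":0,"rx":0,"ry":0,"rz":0},{"x":0,"y":0,"z":0,"rx":0,"ry":0,"rz":0},{"x":0,"y":0,"z":0,"rx":0,"ry":0,"rz":0},{"x":0,"y":0,"z":0,"rx":0,"ry":0,"rz":0},{"x":0,"y":0,"z":0,"rx":0,"ry":0,"rz":0},{"x":0,"y":0,"z":0,"rx":0,"ry":0,"rz":0},{"x":0,"y":0,"z":0,"rx":0,"ry":0,"rz":0},{"x":0,"y":0,"z":0,"rx":0,"ry":0,"rz":0},{"x":0,"y":0,"z":0,"rx":0,"ry":0,"rz":0},{"x":0,"y":0,"z":0,"rx":0,"ry":0,"rz":0}]' 1 120; python3 -m pendant '[{"x":-5,"y":0,"z":0,"rx":0,"ry":0,"rz":0},{"x":-20,"y":0,"z":0,"rx":0,"ry":0,"rz":0},{"x":-45,"y":0,"z":0,"rx":0,"ry":0,"rz":0},{"x":-45,"y":0,"z":0,"rx":0,"ry":0,"rz":0},{"x":-45,"y":0,"z":0,"rx":0,"ry":0,"rz":0},{"x":-45,"y":0,"z":0,"rx":0,"ry":0,"rz":0},{"x":-30,"y":0,"z":0,"rx":0,"ry":0,"rz":0},{"x":0,"y":0,"z":0,"rx":0,"ry":0,"rz":0},{"x":0,"y":0,"z":0,"rx":0,"ry":0,"rz":0}]'
python3 -c "
from h import *
goal([678.2,-25.5,275],-9.56)
c=cam('scene');cv2.imwrite('pics/q1.png',c['pixels'][:,:,::-1])"
```

```text
t: 34.45
tool_pos: [520.3, 334.4, 42.0]
orientation: [-0.489, 0.51, 0.489, 0.512]
ft_force: [0.5, 0.4, 0.3]
gripper_width: 1.003
t: 35.45
tool_pos: [520.3, 334.3, 42.3]
orientation: [-0.489, 0.51, 0.489, 0.512]
ft_force: [-1.5, -1.3, 5.2]
gripper_width: 0.213
t: 36.35
tool_pos: [519.4, 333.9, 276.1]
orientation: [-0.489, 0.511, 0.489, 0.511]
ft_force: [-0.9, -0.2, -5.2]
gripper_width: 0.213
t 36.35 p [519.4 333.9 276.1] F [-0.9 -0.2 -5.2] w 0.213
R [[0.001, -0.999, 0.044], [0.001, 0.044, 0.999], [-1.0, -0.001, 0.001]]
shift [   1.1 -174.5 -352. ] rot [1.6935e+00 1.2000e-03 2.0000e-04] j7 0.91
shift [   1.1 -174.5 -352. ] rot [-1.4481e+00 -1.0000e-04  1.1000e-03] j7 0.91
```

View pics/q1.png

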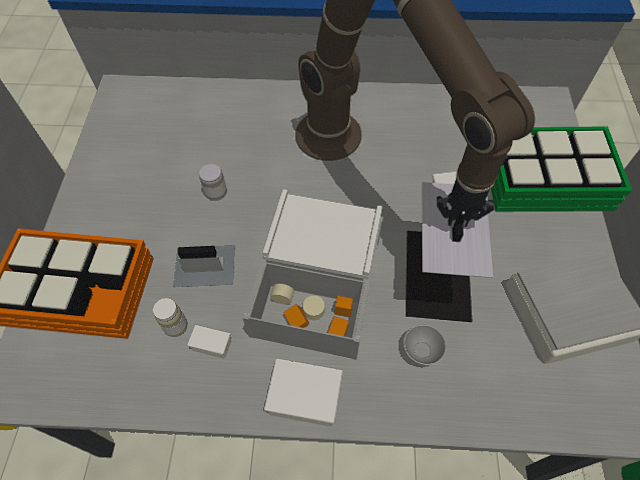

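```bash
python3 -m pendant '[{"x":0,"y":-19.4,"z":-39.1,"rx":0,"ry":0,"rz":0},{"x":0,"y":-19.4,"z":-39.1,"rx":0,"ry":0,"rz":0},{"x":0,"y":-19.4,"z":-39.1,"rx":0,"ry":0,"rz":0},{"x":0,"y":-19.4,"z":-39.1,"rx":0,"ry":0,"rz":0},{"x":0,"y":-19.4,"z":-39.1,"rx":0,"ry":0,"rz":0},{"x":0,"y":-19.4,"z":-39.1,"rx":0,"ry":0,"rz":0},{"x":0,"y":-19.4,"z":-39.1,"rx":0,"ry":0,"rz":0},{"x":0,"y":-19.4,"z":-39.1,"rx":0,"ry":0,"rz":0},{"x":0,"y":-19.4,"z":-39.1,"rx":0,"ry":0,"rz":0}]';python3 -m pendant '[{"x":0,"y":0,"z":0,"rx":0.141,"ry":0,"rz":0},{"x":0,"y":0,"z":0,"rx":0.141,"ry":0,"rz":0},{"x":0,"y":0,"z":0,"rx":0.141,"ry":0,"rz":0},{"x":0,"y":0,"z":0,"rx":0.141,"ry":0,"rz":0},{"x":0,"y":0,"z":0,"rx":0.141,"ry":0,"rz":0},{"x":0,"y":0,"z":0,"rx":0.141,"ry":0,"rz":0},{"x":0,"y":0,"z":0,"rx":0.141,"ry":0,"rz":0},{"x":0,"y":0,"z":0,"rx":0.141,"ry":0,"rz":0},{"x":0,"y":0,"z":0,"rx":0.141,"ry":0,"rz":0},{"x":0,"y":0,"z":0,"rx":0.141,"ry":0,"rz":0},{"x":0,"y":0,"z":0,"rx":0.141,"ry":0,"rz":0},{"x":0,"y":0,"z":0,"rx":0.141,"ry":0,"rz":0}]';python3 -m pendant '[{"x":0,"y":0,"z":0,"rx":0,"ry":0,"rz":0},{"x":0,"y":0,"z":0,"rx":0,"ry":0,"rz":0}]'
python3 -c "
from h import *
goal([678.2,-25.5,200],-9.56)
c=cam('scene');cv2.imwrite('pics/q2.png',c['pixels'][:,:,::-1])"
```

```text
t: 37.3
tool_pos: [678.1, -26.8, 273.5]
orientation: [-0.488, 0.512, 0.49, 0.51]
ft_force: [0.5, 0.4, -4.1]
gripper_width: 0.208
t: 38.5
tool_pos: [677.5, -25.1, 273.6]
orientation: [0.061, 0.706, -0.061, 0.703]
ft_force: [0.6, 0.6, -4.3]
gripper_width: 0.211
t: 38.7
tool_pos: [678.0, -24.9, 274.7]
orientation: [0.057, 0.705, -0.057, 0.704]
ft_force: [-0.0, 0.1, -3.3]
gripper_width: 0.212
t 38.7 p [678.  -24.9 274.7] F [-0.   0.1 -3.3] w 0.212
R [[-0.002, 0.161, 0.987], [0.0, 0.987, -0.161], [-1.0, -0.0, -0.002]]
shift [74.7 -0.5  0.4] rot [ 0.0055 -0.0018  0.0002] j7 0.05
shift [74.7 -0.5  0.4] rot [-3.1361e+00 -3.0000e-04 -2.9000e-03] j7 0.05
```

View pics/q2.png

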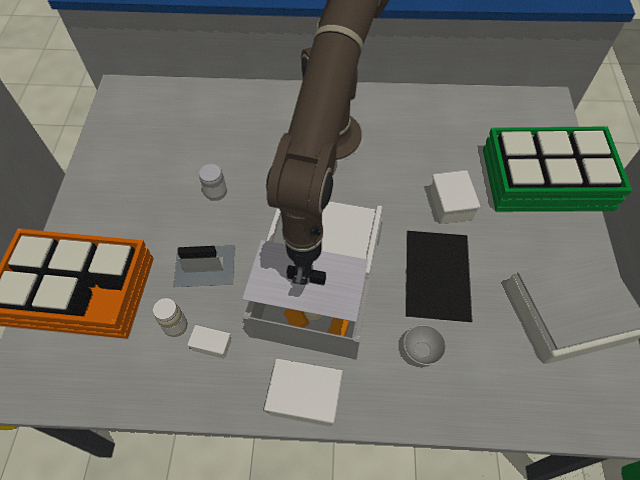

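```bash
python3 -m pendant '[{"x":30,"y":-0.5,"z":0.3,"rx":0.005,"ry":-0.002,"rz":0},{"x":30,"y":0,"z":0,"rx":0,"ry":0,"rz":0},{"x":20,"y":0,"z":0,"rx":0,"ry":0,"rz":0},{"x":8,"y":0,"z":0,"rx":0,"ry":0,"rz":0},{"x":0,"y":0,"z":0,"rx":0,"ry":0,"rz":0},{"x":0,"y":0,"z":0,"rx":0,"ry":0,"rz":0}]'
python3 -c "
from h import *
goal([678.2,-25.5,165.3],-9.56)
c=cam('scene');crop(c,235,220,140,150,5,'q3.png')"
```

```text
t: 39.35
tool_pos: [679.7, -25.9, 189.8]
orientation: [0.06, 0.703, -0.06, 0.706]
ft_force: [0.3, 0.4, -4.0]
gripper_width: 0.214
t 39.35 p [679.7 -25.9 189.8] F [ 0.3  0.4 -4. ] w 0.214
R [[0.005, 0.169, 0.986], [0.0, 0.986, -0.169], [-1.0, 0.001, 0.005]]
shift [24.5  0.1 -1.7] rot [-0.0029  0.0046 -0.0011] j7 0.08
shift [24.5  0.1 -1.7] rot [ 3.1387e+00 -1.8000e-03 -7.1000e-03] j7 0.08
```

View pics/q3.png

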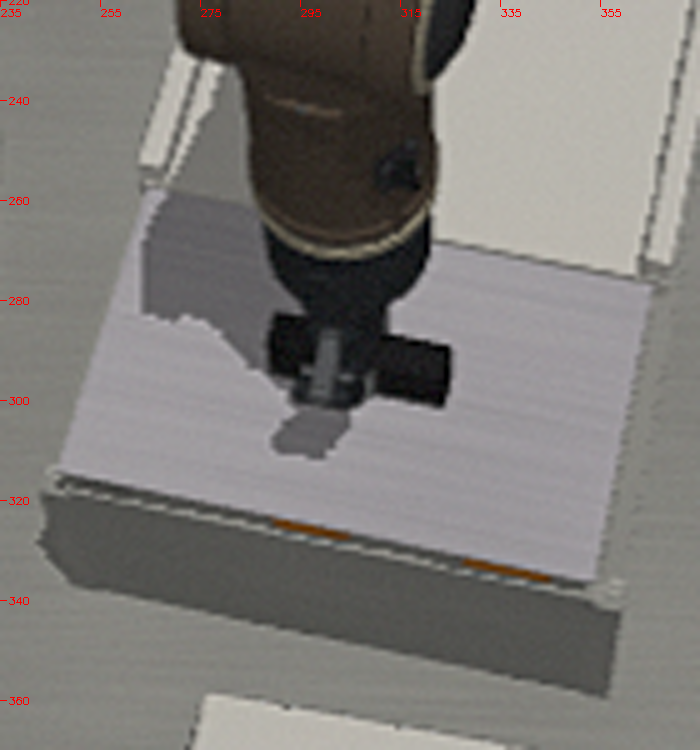

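Alignment looks right; lowering to the rim in steps.

```bash
python3 -m pendant '[{"x":6,"y":0,"z":-1.5,"rx":-0.003,"ry":0.004,"rz":-0.001},{"x":6,"y":0,"z":0,"rx":0,"ry":0,"rz":0},{"x":3,"y":0,"z":0,"rx":0,"ry":0,"rz":0},{"x":0,"y":0,"z":0,"rx":0,"ry":0,"rz":0},{"x":0,"y":0,"z":0,"rx":0,"ry":0,"rz":0}]'; python3 -m pendant '[{"x":2,"y":0,"z":0,"rx":0,"ry":0,"rz":0},{"x":2,"y":0,"z":0,"rx":0,"ry":0,"rz":0},{"x":0,"y":0,"z":0,"rx":0,"ry":0,"rz":0}]'; python3 -m pendant '[{"x":2,"y":0,"z":0,"rx":0,"ry":0,"rz":0},{"x":0,"y":0,"z":0,"rx":0,"ry":0,"rz":0}]'
```

```text
t: 39.9
tool_pos: [677.7, -25.4, 173.7]
orientation: [0.059, 0.705, -0.059, 0.704]
ft_force: [0.2, -0.9, -4.0]
gripper_width: 0.213
t: 40.2
tool_pos: [677.5, -25.3, 169.5]
orientation: [0.059, 0.705, -0.059, 0.704]
ft_force: [0.2, 0.3, -4.2]
gripper_width: 0.212
t: 40.4
tool_pos: [677.6, -25.4, 167.5]
orientation: [0.059, 0.705, -0.059, 0.704]
ft_force: [-0.2, -0.0, -3.4]
gripper_width: 0.21
```

```bash
python3 -m pendant '[{"x":1.5,"y":0,"z":0,"rx":0,"ry":0,"rz":0},{"x":0,"y":0,"z":0,"rx":0,"ry":0,"rz":0}]'; python3 -m pendant '[{"x":1.2,"y":0,"z":0,"rx":0,"ry":0,"rz":0},{"x":0,"y":0,"z":0,"rx":0,"ry":0,"rz":0}]'
```

```text
t: 40.6
tool_pos: [677.6, -25.4, 166.1]
orientation: [0.059, 0.705, -0.059, 0.704]
ft_force: [-0.3, -0.6, -4.0]
gripper_width: 0.214
t: 40.8
tool_pos: [677.8, -25.4, 165.4]
orientation: [0.059, 0.705, -0.059, 0.705]
ft_force: [-0.9, 0.6, -1.0]
gripper_width: 0.215
```

Contact right at the expected height. A touch more, then release.

```bash
python3 -m pendant '[{"x":1,"y":0,"z":0,"rx":0,"ry":0,"rz":0},{"x":0,"y":0,"z":0,"rx":0,"ry":0,"rz":0}]'; python3 -m pendant '[{"x":0,"y":0,"z":0,"rx":0,"ry":0,"rz":0},{"x":0,"y":0,"z":0,"rx":0,"ry":0,"rz":0},{"x":0,"y":0,"z":0,"rx":0,"ry":0,"rz":0},{"x":0,"y":0,"z":0,"rx":0,"ry":0,"rz":0},{"x":0,"y":0,"z":0,"rx":0,"ry":0,"rz":0},{"x":0,"y":0,"z":0,"rx":0,"ry":0,"rz":0},{"x":0,"y":0,"z":0,"rx":0,"ry":0,"rz":0}]' 0; python3 -m pendant '[{"x":-20,"y":0,"z":0,"rx":0,"ry":0,"rz":0},{"x":-40,"y":0,"z":0,"rx":0,"ry":0,"rz":0},{"x":-40,"y":0,"z":0,"rx":0,"ry":0,"rz":0},{"x":-40,"y":0,"z":-40,"rx":0,"ry":0,"rz":0},{"x":0,"y":0,"z":-45,"rx":0,"ry":0,"rz":0},{"x":0,"y":0,"z":-45,"rx":0,"ry":0,"rz":0},{"x":0,"y":0,"z":-45,"rx":0,"ry":0,"rz":0},{"x":0,"y":0,"z":0,"rx":0,"ry":0,"rz":0}]'
python3 - <<'E'
from h import *
st()
c=cam('scene');cv2.imwrite('pics/q4.png',c['pixels'][:,:,::-1]);crop(c,235,180,160,180,4,'q5.png')
c=cam('top');cv2.imwrite('pics/q6.png',c['pixels'][:,:,::-1]);crop(c,230,115,160,190,4,'q7.png')
E
```

```text
t: 41.0
tool_pos: [677.8, -25.4, 165.4]
orientation: [0.059, 0.705, -0.059, 0.705]
ft_force: [-4.6, 0.7, 6.4]
gripper_width: 0.214
t: 41.7
tool_pos: [677.7, -25.4, 164.1]
orientation: [0.059, 0.705, -0.059, 0.704]
ft_force: [-0.2, -0.8, -1.0]
gripper_width: 1.001
t: 42.5
tool_pos: [504.6, 3.4, 299.3]
orientation: [0.06, 0.706, -0.058, 0.703]
ft_force: [-0.3, -0.3, 0.4]
gripper_width: 1.0
t 42.5 p [504.6   3.4 299.3] F [-0.3 -0.3  0.4] w 1.0
R [[-0.004, 0.166, 0.986], [0.003, 0.986, -0.166], [-1.0, 0.003, -0.005]]
```

View pics/q5.png

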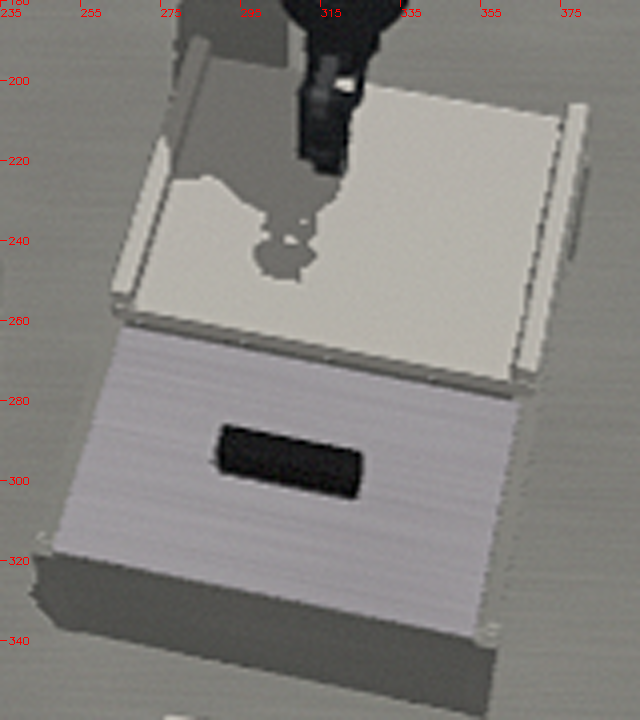

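View pics/q6.png

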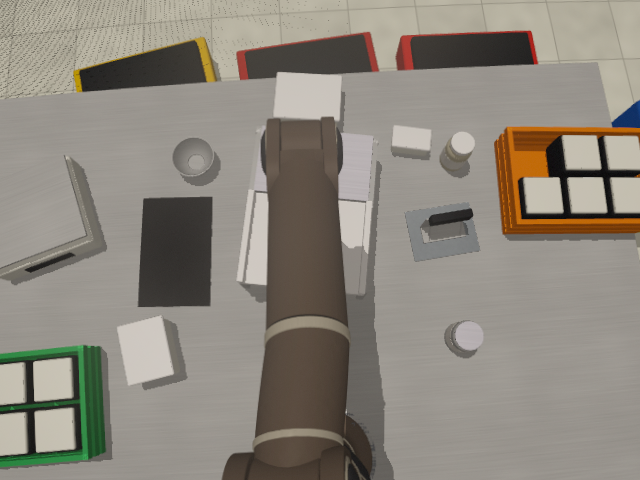

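View pics/q4.png

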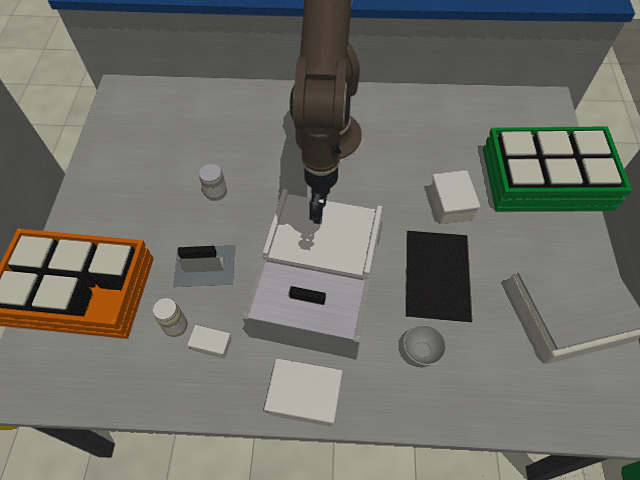

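```bash
python3 -c "
from cell import ticket
print(ticket.finish_job())"
```

```text
the job is handed in; nothing more can be done
None
```

I carried out the whole task in the order you asked and handed it in at about 42.7 s. `finish_job` gives no verdict, so the result rests on the checks below.

- **Lid off:** I laid it flat on the middle of the mat. The picture fit put it within about 1.5 mm and 0.2° of the mat's centre.
- **Sweep:** Five pieces were present, three squash and two radish. I swept them over the far edge in three passes: middle, left, right. The gripper touched none of them. Pictures showed all five in the pan and the board empty.
- **Pusher:** It stands on its grey plate, placed near the plate's middle and squared to it. It originally stood turned about 17° from the plate.
- **Lid back on:** It met the rim at the expected height of about 165 mm TCP. In the final scene picture, its bar and edges sit on the same pixels as at the start.
- **Other kitchen things:** They look unmoved in the final pictures; I compared these by eye only.

I saw no grip slip and no piece knocked aside. No check failed or disagreed. In the final top view the arm hides part of the lid and board, so those last checks rest on the scene camera.

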